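# Clear the breakfast board: salt away, slide the board off the edge, hang it up

## Robot

A 6-joint arm with a two-finger parallel gripper is mounted at the origin on a cart in front of the work surface, level with it; the furniture and walls round the work are solid. World frame = base frame: x ahead of the robot, y to its left, z up, the work surface at z = 0. Lengths are in m, angles in degrees, forces in N, time in s.
With the tool pointing down it reaches from about 0.375 to 0.9 m from the base axis. Payload 3.1 kg.
Tool frame: the origin (TCP) lies midway between the tips of the shut fingers; the grasp point (between the pads) lies 19 mm behind it; x points along the fingers, y is the direction in which the jaws open and shut, and the axes are right-handed (so a half turn about x gives the same grasp; the last joint's range is limited). The gripper opens to 87 mm and grips with 3 to 60 N. Pads are 19 mm wide; open, the fingers measure 117 mm over their backs; the gripper's body (75 mm by 190 mm) begins 51 mm behind the grasp point.
Start: joints at [56.007, 30.224, 82.088, -0, 67.689, -10.227], TCP at [0.252, 0.572, 0.223] pointing down, gripper open.
Joint ranges: [-176.69, 176.69], [-43.24, 126.21], [12.49, 139.97], [-82, 262], [0, 151.66], [-163.58, 163.58]. Speed limits (degrees/s): [159.86, 159.86, 180, 180, 180, 180].

## Interface

Orientations are given as a 3x3 rotation matrix whose columns are the frame's x, y, z axes.
In Python, from rig import bot gives the robot as it stands.
- The arm moves only by the tool play_rows, never from a script. Its argument "motion" is a list of rows, each a list of 3 entries, a list of its own where there are three numbers: the shift along the tool's x, y, z in mm, then the turn, a rotation vector about the tool's x, y, z in degrees, then the opening, from 0 (shut) to 1 (fully open). A call has 1 to 8 rows; each row is the pose to reach, as a shift and turn from the pose commanded when the call began, along the tool's axes at that moment; what a row does not reach only later rows make up. A row lasts 1/10 s, in which the tool goes at most 50 mm and 8.59 degrees, less where a joint would pass 70% of its speed; a pose out of reach is approached as far as the arm can. A call with a gripper value outside its range is refused whole. The fingers move at their own pace and stop on an object; the grip force is fixed at half the most. Time passes only in rows, so rows that repeat a pose let the fingers close. It gives the time, the measured TCP pose, the force and the opening at its end, in the units of the state.
- bot.read_state(): the state, without advancing time (a new reading comes with each control period).
- bot.capture(name): name is "scene" or "top" or "wrist"; returns a dict with "img" (384x512x3 uint8, blue, green, red), "mtx" (3x3 intrinsics, pixels), "k1" (the pictures are not rectified: a ray, as slopes to the right and down, at radius r is drawn at 1 + k1 r^2 times it, then the intrinsics apply), "rvec" (rotation vector, rad) and "tvec" (3), from world to camera coordinates, as OpenCV has them. Camera axes: x right, y down, z forward; pixel columns grow to the right and rows downward; lengths in m; the calibration is good to about 2 mm. A picture is of the moment at which its call begins. There is no depth.
- bot.hand_in(): hands the job in, once; it reports no verdict.
The state is a dict: "time_s": time; "joint_positions": joint angles; "qvel": joint speeds; "tau": joint torques, N m; "position": TCP position; "tcp_rot": TCP orientation; "force": force on the tool from outside, world axes, zero at the start; "moment": the same for the moment, N m; "opening": opening from 0.0 (shut) to 1.0 (fully open).
Only numpy, scipy, OpenCV 4.12 (cv2) and the standard library are available. Lean on these libraries where they do the work, as an engineer would, in place of code of your own. Each camera call takes 0.05 s, during which the arm holds its last target.

## Task

Clear away after breakfast: take the salt shaker off the light wooden board and stand it upright in the spice tray next to the spice jar, and let go of it. Then slide the board flat along the worktop until most of its handle sticks out over the front edge, take it by the handle, and hang it by the hole in its handle on the stand's hook, in front of the green board, which must stay hanging there. Leave everything else standing where it is.

Things in the scene. Friction and masses are not known exactly. Their poses are not given: they have to be found in the camera images.
- board_hole (a point): Centre of the 24 mm hanging hole, half-way through, in the handle of the light wooden breakfast board: a loose flat paddle 180 mm long, 5 mm thick, 0.12 kg, its blade 110 x 110 mm, its handle 38 mm wide, 70 mm long, round-ended. The hole's centre is 19 mm from the handle's end. Board x runs from handle to blade, z up while it lies on the worktop, handle roughly towards the robot.
- board_handle (a point): Point on the middle line of the wooden board's handle, half-way through its thickness: 48 mm from the handle's end, 29 mm from the hole's centre along board x, 22 mm before the blade begins. Here the handle's sides are straight and parallel, 38 mm apart.
- board_blade (a point): Centre of the wooden board's blade, on top of its cork inlay (86 x 86 mm, 6 mm above the worktop), 77 mm from board_handle along board x; the blade reaches 55 mm each way. Cork grips fingertips well, the wooden underside slides on the worktop: pressed with about 5 to 10 N and drawn along, the board follows the fingers. It balances about 60 mm from board_handle along board x.
- green_board_hole (a point): Centre of the hole in the handle of the green board, the same in shape, size and weight as the wooden one. It hangs loose on the hook, flat against the stand's upright, blade down.
- stand: Dark wooden board stand, fixed. Origin at the underside of its foot (110 x 110 x 18 mm); at yaw 0 its front faces -x, the robot. The upright (34 mm wide, 18 mm deep, 320 mm tall in all) stands on the rear half of the foot, its front face at x = +21 mm in the stand's frame. The hook comes out of that face 235 mm above the worktop.
- hook: The stand's straight steel hook, fixed: a rod 8 mm thick with a 13 mm ball at its end. Origin where it leaves the upright's front face; its z axis runs along the rod, to the front of the stand and up at 45 degrees; ball centre at z = 62 mm, tip at 68 mm. A board put over the ball slides down the rod by itself and swings down to hang upright.
- salt_mid (a point): Middle (45 mm up) of the salt shaker: clear glass below, grey top, round, 44 mm thick (34 mm in the top 20 mm) and 90 mm tall, about 0.1 kg. It stands on the wooden board's blade; z is its upright axis.
- tray: Shallow wooden spice tray, fixed, 72 mm (its x) by 170 mm (its y), 22 mm tall, walls and floor 6 mm thick. Origin at the centre of its underside. The spice jar stands in its half of positive y; the half of negative y is free.
- spice_mid (a point): Middle (53 mm up) of the spice jar with a red cap, 45 mm thick, 106 mm tall, that stands in the tray; to be left there.
- worktop_edge (a point): A point on the upper front edge of the worktop, which runs straight along y from here to the left and 0.1 m to the right; beyond it (smaller x) there is nothing for 45 mm down, then the washing machine. Over the rear of the worktop, from 0.22 m behind this edge, hangs a wall cabinet, its underside 0.33 m up.
- tea_mug: Striped mug, 83 mm thick, 100 mm tall, a bystander at the left of the worktop; origin at its underside.
- timer: Red and white round kitchen timer, 70 mm, a bystander at the right by the bread bin; origin at its underside.

How it is judged (in metres and radians):
On the way, in this order (a step that is already met when the one before it is completed fails the run):
1. the salt shaker stands upright in the spice tray, released, while the board still lies on the worktop (x of salt_mid in the frame of tray between -0.03 and 0.03 m and y of salt_mid in the frame of tray between -0.08 and 0.08 m and z of salt_mid in the frame of tray between 0.045 and 0.057 m and angle between salt_mid's own z axis and vertical below 0.15 rad and contact force between the fingers and salt below 0.3 N and height (world z) of board_hole below 0.02 m), for 0.3 s.
2. the board lies flat on the worktop with most of its handle (40 mm or more of 70) out over the front edge (world x of board_handle below 0.405 m and height (world z) of board_handle below 0.012 m and angle between board_handle's own z axis and vertical below 0.06 rad), for 0.2 s.
3. the board is lifted clear, held by its handle (height (world z) of board_handle above 0.07 m and contact force between the fingers and board above 1 N and distance between the grasp point and board_handle below 0.045 m), for 0.2 s.
At the end, for the whole second after the job is handed in: The wooden board hangs still on the hook (the hole's centre within 20 mm of the rod's axis, between the upright and the ball) blade down, its long axis within 0.35 rad of vertical; the green board still hangs there likewise; the salt shaker stands in the tray on its floor, upright within 0.15 rad (x of board_hole in the frame of hook between -0.02 and 0.02 m and y of board_hole in the frame of hook between -0.02 and 0.02 m and z of board_hole in the frame of hook between -0.012 and 0.062 m and x of green_board_hole in the frame of hook between -0.02 and 0.02 m and y of green_board_hole in the frame of hook between -0.02 and 0.02 m and z of green_board_hole in the frame of hook between -0.012 and 0.062 m and angle between each of board_hole, green_board_hole's own x axis and vertical above 2.79 rad and linear speed of each of board, green_board below 0.05 m/s and contact force between board and hook above 0.2 N and x of salt_mid in the frame of tray between -0.03 and 0.03 m and y of salt_mid in the frame of tray between -0.08 and 0.08 m and z of salt_mid in the frame of tray between 0.045 and 0.057 m and angle between salt_mid's own z axis and vertical below 0.15 rad); the robot touches nothing.
It fails at once if the green board comes off the hook (not (x of green_board_hole in the frame of hook between -0.02 and 0.02 m and y of green_board_hole in the frame of hook between -0.02 and 0.02 m and z of green_board_hole in the frame of hook between -0.012 and 0.062 m)).
It fails at once if the salt shaker is tipped over (angle between salt_mid's own z axis and vertical above 0.7 rad).
It fails at once if the spice jar is knocked over or pushed away (more than 40 mm) (angle between spice_mid's own z axis and vertical above 0.5 rad or distance of spice_mid from where it was at the start of the episode above 0.04 m).
It fails at once if the board is picked up off the worktop before its handle sticks out over the edge (height (world z) of board_handle between 0.014 and 0.05 m and height (world z) of board_blade above 0.018 m and world x of board_handle above 0.42 m and world y of board_handle below -0.18 m).
It fails at once if the mug or the timer is pushed away (more than 30 mm) (distance of any of tea_mug, timer from where it was at the start of the episode above 0.03 m).
It also fails if it takes over 72 s, if anything falls off the work surface, if the arm or the gripper's body presses on something with over 40 N, if the wrist force passes 120 N, or if a joint passes its speed limit or range.

## Working session

There is one attempt and no reset: what is moved stays moved. The work goes in short steps, Python scripts to look and compute and a tool call to move; the robot and the scene stay as the last step left them, time stands still between calls to the robot, and variables do not carry over. Pictures are saved under pics/ and viewed, and the job is handed in when it is done.

Besides the shell and the picture viewer there is one more tool, called after "Emit:" by a JSON object that holds its "op" and its "data". play_rows: Moves the arm, as the interface text tells. Its arguments: {"type":"object","properties":{"motion":{"type":"array"}},"required":["motion"]}

```bash
ls; mkdir -p pics; cat > h.py <<'E'
import numpy as np, cv2
from rig import bot
def cap(n,f):
    c=bot.capture(n); cv2.imwrite('pics/'+f+'.png',c['img']); np.savez('pics/'+f+'.npz',mtx=c['mtx'],k1=c['k1'],rvec=c['rvec'],tvec=c['tvec'],img=c['img']); return c
E
python3 - <<'E'
from h import *
s=bot.read_state(); print({k:np.round(v,3).tolist() for k,v in s.items()})
for n in ['scene','top','wrist']:
    c=cap(n,n+'0'); R=cv2.Rodrigues(np.array(c['rvec'],float))[0]; print(n,np.round(c['mtx'],1).tolist(),c['k1'],np.round(-R.T@np.ravel(c['tvec']),3),np.round(R[2],3))
E
```

```text
pics
{'time_s': 0.0, 'joint_positions': [56.004, 30.281, 82.158, -0.002, 67.69, -10.227], 'qvel': [0.019, 0.015, -0.016, 0.125, -0.07, -0.126], 'tau': [0.0, -44.004, -17.659, 0.064, 0.058, -0.0], 'position': [0.251, 0.571, 0.222], 'tcp_rot': [[-0.001, 0.403, 0.915], [-0.002, 0.915, -0.403], [-1.0, -0.002, -0.0]], 'force': [0.141, 0.292, -0.075], 'moment': [-0.006, 0.052, 0.072], 'opening': 0.997}
scene [[455.5, 0.0, 250.2], [0.0, 455.5, 186.4], [0.0, 0.0, 1.0]] -0.007459156813915878 [-0.763 -0.524  0.779] [ 0.818  0.391 -0.421]
top [[347.1, 0.0, 259.1], [0.0, 347.1, 194.5], [0.0, 0.0, 1.0]] -0.06736757050633897 [0.348 0.061 1.589] [ 0.095 -0.003 -0.995]
wrist [[266.9, 0.0, 254.2], [0.0, 266.9, 187.7], [0.0, 0.0, 1.0]] -0.03053733673039905 [0.187 0.6   0.384] [ 0.235 -0.104 -0.966]
```

View pics/scene0.png

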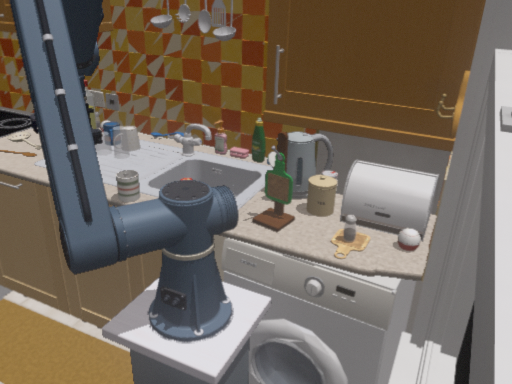

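View pics/top0.png

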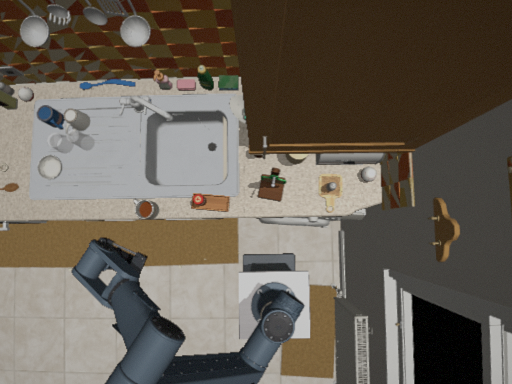

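View pics/wrist0.png

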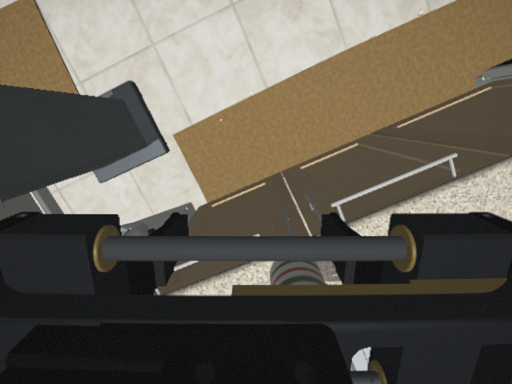

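The scene picture shows the stand with the green board at (278,200), the wooden board with the salt at (350,238) and the timer at (409,238). The top picture shows the tray at (210,203), the stand at (272,185), the board at (330,188) and the mug at (145,210). Next I enlarge both.

```bash
python3 - <<'E'
from h import *
def crop(f,x0,y0,w,h,s,o):
    im=cv2.imread('pics/'+f+'.png')[y0:y0+h,x0:x0+w]
    im=cv2.resize(im,None,fx=s,fy=s,interpolation=cv2.INTER_CUBIC)
    for i in range(0,w,10):
        cv2.line(im,(i*s,0),(i*s,4 if i%50 else 10),(255,255,255),1)
        if (x0+i)%20==0: cv2.putText(im,str(x0+i),(i*s,20),0,.4,(255,255,255),1)
    for i in range(0,h,10):
        cv2.line(im,(0,i*s),(6,i*s),(255,255,255),1)
        if (y0+i)%20==0: cv2.putText(im,str(y0+i),(8,i*s+4),0,.4,(255,255,255),1)
    cv2.imwrite('pics/'+o+'.png',im)
crop('top0',240,140,160,80,5,'t1')
crop('top0',120,160,160,80,5,'t2')
crop('scene0',230,130,200,140,4,'s1')
E
```

```text
(no output)
```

View pics/t1.png

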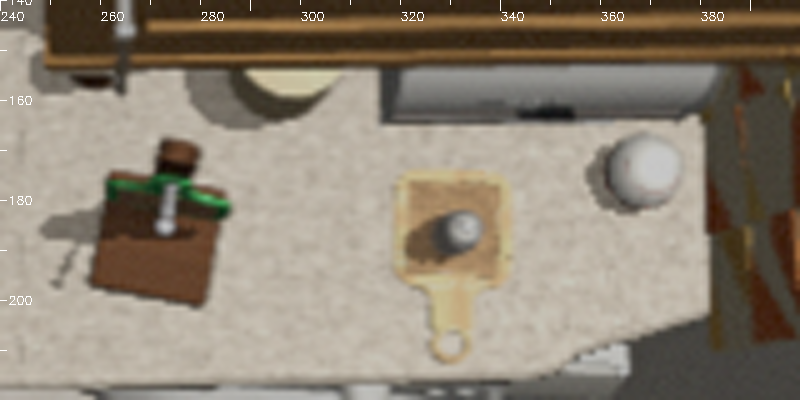

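View pics/t2.png

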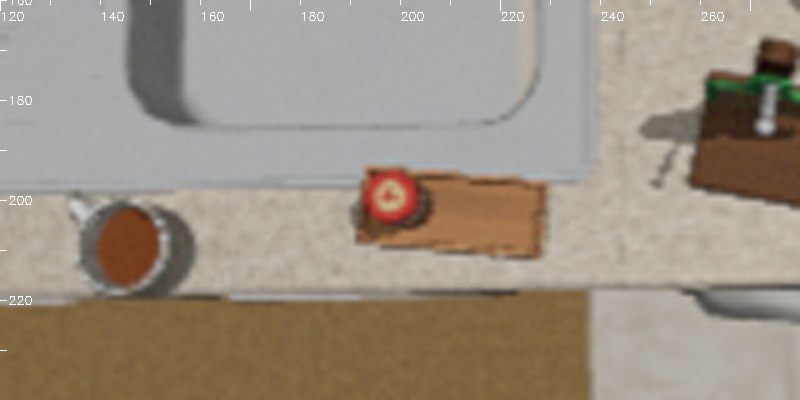

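View pics/s1.png

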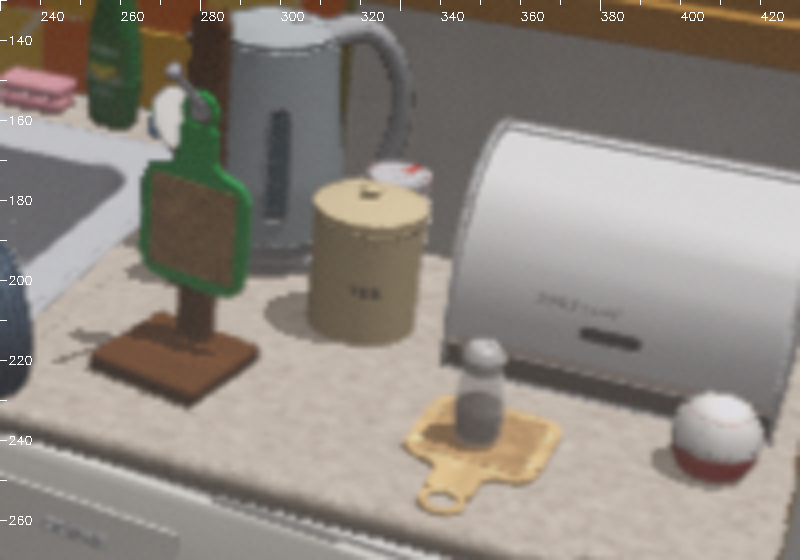

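```bash
cat >> h.py <<'E'
def load(f):
    d=np.load('pics/'+f+'.npz'); return d
def ray(d,uv):
    m=d['mtx'];k=float(d['k1']); D=np.array([k,0,0,0])
    p=cv2.undistortPoints(np.array([[uv]],float),m,D)[0,0]
    R=cv2.Rodrigues(np.array(d['rvec'],float))[0]; t=np.ravel(d['tvec'])
    return -R.T@t, R.T@np.array([p[0],p[1],1.])
def onz(d,uv,z):
    o,v=ray(d,uv); return o+v*(z-o[2])/v[2]
def tri(*a):
    A=np.zeros((3,3));b=np.zeros(3)
    for d,uv in a:
        o,v=ray(d,uv); v=v/np.linalg.norm(v);P=np.eye(3)-np.outer(v,v);A+=P;b+=P@o
    x=np.linalg.solve(A,b)
    return x,[float(np.linalg.norm(np.cross(x-ray(d,u)[0],ray(d,u)[1]/np.linalg.norm(ray(d,u)[1])))) for d,u in a]
def proj(d,P):
    return cv2.projectPoints(np.array(P,float).reshape(-1,3),np.array(d['rvec'],float),np.array(d['tvec'],float),d['mtx'],np.array([float(d['k1']),0,0,0]))[0].reshape(-1,2)
E
python3 - <<'E'
from h import *
np.set_printoptions(precision=4,suppress=True)
T=load('top0');S=load('scene0')
for n,p,z in [('hole',(330,208.8),.004),('tl',(319.4,174.4),.005),('tr',(342.8,174.6),.005),('bl',(319,195.8),.005),('br',(341.8,197.2),.005),('end',(329.8,212.4),.005),('salttop',(332.8,186.2),.096),
 ('footBR',(281,201.2),.018),('footBL',(258,197),.018),('footTL',(261.6,174.4),.018),('ball',(273,186),.279),('edge',(258,217),0),('edge2',(330,216),0),('edge3',(180,219.5),0),
 ('ttl',(193.2,193.4),.022),('ttr',(229.4,196.2),.022),('tbr',(228.2,211.4),.022),('tbl',(191.2,208.2),.022),('spice',(198,199.2),.112),('mug',(145,209),.1),('timer',(368.5,174),.06),
 ('greenL',(261.4,177),.18),('greenR',(286,182),.18)]:
    print(n,onz(T,p,z))
for n,p,z in [('hole',(340.5,254.3),.004),('salttop',(351,215),.096),('ball',(273.5,147.8),.279),('footL',(253,219),.018),('footF',(277.3,229),.018),('footR',(294.5,217.7),.018)]:
    print('S',n,onz(S,p,z))
print(tri((T,(273,186)),(S,(273.5,147.8))))
print(tri((T,(332.8,186.2)),(S,(351,214.5))))
E
```

```text
hole [ 0.429  -0.2669  0.004 ]
tl [ 0.5888 -0.2233  0.005 ]
tr [ 0.5862 -0.3321  0.005 ]
bl [ 0.4895 -0.218   0.005 ]
br [ 0.4813 -0.3232  0.005 ]
end [ 0.4125 -0.2651  0.005 ]
salttop [ 0.5223 -0.2636  0.096 ]
footBR [ 0.4667 -0.0419  0.018 ]
footBL [0.4876 0.0621 0.018 ]
footTL [0.5911 0.0439 0.018 ]
ball [0.5055 0.0042 0.279 ]
edge [0.3974 0.0637 0.    ]
edge2 [ 0.3961 -0.2665  0.    ]
edge3 [0.3917 0.4213 0.    ]
ttl [0.5086 0.3564 0.022 ]
ttr [0.4931 0.1917 0.022 ]
tbr [0.4242 0.1978 0.022 ]
tbl [0.4414 0.3655 0.022 ]
spice [0.4741 0.3188 0.112 ]
mug [0.4364 0.5513 0.1   ]
timer [ 0.5789 -0.4349  0.06  ]
greenL [0.5553 0.0467 0.18  ]
greenR [ 0.5329 -0.0536  0.18  ]
S hole [ 0.4317 -0.2677  0.004 ]
S salttop [ 0.5259 -0.2649  0.096 ]
S ball [0.5079 0.004  0.279 ]
S footL [0.4815 0.0568 0.018 ]
S footF [ 0.4586 -0.0437  0.018 ]
S footR [ 0.5587 -0.066   0.018 ]
(array([0.5056, 0.0037, 0.2797]), [0.0006144086695300001, 0.0006144086695300307])
(array([ 0.5223, -0.2642,  0.0991]), [0.0012546651323398304, 0.0012546651323397447])
```

```bash
cat >> h.py <<'E'
from scipy.spatial.transform import Rotation as Ro
import json
np.set_printoptions(precision=4,suppress=True)
def down(az,tilt=0):
    # tool x down, tool y at azimuth az (deg)
    a=np.radians(az); y=np.array([np.cos(a),np.sin(a),0]); x=np.array([0,0,-1.]); return np.c_[x,y,np.cross(x,y)]
def plan(pos,R,n=None):
    s=bot.read_state(); p=np.array(s['position']);R0=np.array(s['tcp_rot'])
    d=R0.T@(np.array(pos)-p)*1000; w=Ro.from_matrix(R0.T@R).as_rotvec(degrees=True)
    print('t',s['time_s'],'p',np.round(p,4),'q',np.round(s['joint_positions'],1),'F',np.round(s['force'],1),'op',round(float(s['opening']),3))
    print(' total shift',np.round(d,1),'turn',np.round(w,1),'dist',round(float(np.linalg.norm(d)),1),round(float(np.linalg.norm(w)),1))
    with open('log.jsonl','a') as f: f.write(json.dumps([list(map(float,s['joint_positions'])),p.tolist(),R0.tolist()])+'\n')
    if n:
        for i in range(1,n+1): print('  ',[np.round(d*i/n).astype(int).tolist(),np.round(w*i/n,1).tolist()])
E
python3 - <<'E'
from h import *
T=load('top0')
for p in [(318,165),(345,165),(380,163),(289,165),(297,164)]: print(p,onz(T,p,0),onz(T,p,.12))
plan((.40,.22,.28),down(85),8)
E
```

```text
(318, 165) [ 0.6338 -0.2192  0.    ] [ 0.6122 -0.198   0.12  ]
(345, 165) [ 0.632  -0.3456  0.    ] [ 0.6105 -0.3149  0.12  ]
(380, 163) [ 0.6393 -0.5116  0.    ] [ 0.6173 -0.4684  0.12  ]
(289, 165) [ 0.6358 -0.0842  0.    ] [ 0.6141 -0.0732  0.12  ]
(297, 164) [ 0.64   -0.1215  0.    ] [ 0.6179 -0.1077  0.12  ]
t 0.15 p [0.2515 0.5715 0.2218] q [ 56.   30.3  82.1  -0.   67.7 -10.2] F [-0.6  0.6 -0.4] op 1.001
 total shift [ -57.8 -262.   277.5] turn [-18.8  -0.    0.1] dist 386.0 18.8
   [[-7, -33, 35], [-2.3, -0.0, 0.0]]
   [[-14, -65, 69], [-4.7, -0.0, 0.0]]
   [[-22, -98, 104], [-7.0, -0.0, 0.0]]
   [[-29, -131, 139], [-9.4, -0.0, 0.0]]
   [[-36, -164, 173], [-11.7, -0.0, 0.1]]
   [[-43, -196, 208], [-14.1, -0.0, 0.1]]
   [[-51, -229, 243], [-16.4, -0.0, 0.1]]
   [[-58, -262, 278], [-18.8, -0.0, 0.1]]
```

Emit:
{"op": "play_rows", "data": {"motion": [[[-7, -20, 20], [-2, 0, 0], 1], [[-14, -60, 60], [-5, 0, 0], 1], [[-22, -95, 100], [-7, 0, 0], 1], [[-29, -130, 140], [-9, 0, 0], 1], [[-36, -165, 175], [-12, 0, 0], 1], [[-44, -200, 210], [-14, 0, 0], 1], [[-52, -235, 247], [-17, 0, 0], 1], [[-58, -262, 278], [-19, 0, 0], 1]]}}

```text
time_s: 0.95
position: [0.3976, 0.2251, 0.2797]
tcp_rot: [[-0.0, 0.081, 0.997], [-0.0, 0.997, -0.081], [-1.0, -0.0, -0.0]]
force: [1.2, 0.5, 0.3]
opening: 0.999
```

```bash
python3 - <<'E'
from h import *
plan((.43,-.11,.26),down(85),8)
E
```

```text
t 0.95 p [0.3976 0.2251 0.2797] q [ 15.5  12.8 100.9   0.   66.2 -69.9] F [1.2 0.5 0.3] op 0.999
 total shift [  19.7 -331.4   59.4] turn [ 0.4 -0.   0. ] dist 337.2 0.4
   [[2, -41, 7], [0.0, -0.0, 0.0]]
   [[5, -83, 15], [0.1, -0.0, 0.0]]
   [[7, -124, 22], [0.1, -0.0, 0.0]]
   [[10, -166, 30], [0.2, -0.0, 0.0]]
   [[12, -207, 37], [0.2, -0.0, 0.0]]
   [[15, -249, 45], [0.3, -0.0, 0.0]]
   [[17, -290, 52], [0.3, -0.0, 0.0]]
   [[20, -331, 59], [0.4, -0.0, 0.0]]
```

Emit:
{"op": "play_rows", "data": {"motion": [[[2, -35, 5], [0, 0, 0], 1], [[5, -80, 11], [0, 0, 0], 1], [[7, -124, 16], [0, 0, 0], 1], [[10, -166, 20], [0, 0, 0], 1], [[12, -207, 25], [0, 0, 0], 1], [[15, -249, 35], [0, 0, 0], 1], [[17, -295, 47], [0, 0, 0], 1], [[20, -331, 59], [0, 0, 0], 1]]}}

```text
time_s: 1.75
position: [0.4289, -0.1103, 0.2595]
tcp_rot: [[0.001, 0.084, 0.996], [-0.001, 0.996, -0.084], [-1.0, -0.001, 0.001]]
force: [0.2, -0.0, -0.2]
opening: 1.001
```

```bash
python3 - <<'E'
from h import *
cap('wrist','w1')
plan((.521,-.264,.16),down(85),5)
E
```

```text
t 1.8 p [ 0.4318 -0.1158  0.2594] q [ -29.2   13.4  104.    -0.2   62.3 -114.2] F [ 2.5 -3.  -0.3] op 1.003
 total shift [ 100.6 -139.4  101.3] turn [0.  0.2 0.3] dist 199.6 0.4
   [[20, -28, 20], [0.0, 0.0, 0.1]]
   [[40, -56, 41], [0.0, 0.1, 0.1]]
   [[60, -84, 61], [0.0, 0.1, 0.2]]
   [[81, -112, 81], [0.0, 0.2, 0.3]]
   [[101, -139, 101], [0.0, 0.2, 0.3]]
```

View pics/w1.png

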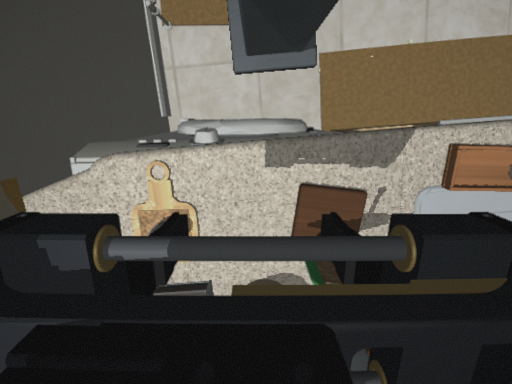

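The wrist picture shows the board's hole at about (160,171), its handle at (160,195) and the stand's foot at (330,210). The gripper hides the salt shaker.

```bash
python3 - <<'E'
from h import *
W=load('w1')
print(onz(W,(160,171),.003),onz(W,(148,188),.005),onz(W,(171,187),.005), onz(W,(300,184),.018),onz(W,(366,191),.018))
T=load('top0');S=load('scene0')
print(proj(T,[.5223,-.264,.096]))
E
```

```text
[ 0.4302 -0.262   0.003 ] [ 0.456  -0.2857  0.005 ] [ 0.4575 -0.2479  0.005 ] [ 0.4663 -0.0417  0.018 ] [0.4864 0.0621 0.018 ]
[[332.8857 186.1922]]
```

Emit:
{"op": "play_rows", "data": {"motion": [[[10, -22, 15], [0, 0, 0], 1], [[30, -50, 40], [0, 0, 0], 1], [[50, -84, 61], [0, 0, 0], 1], [[70, -112, 81], [0, 0, 0], 1], [[85, -135, 99], [0, 0, 0], 1], [[90, -139, 101], [0, 0, 0], 1]]}}

```text
time_s: 2.4
position: [0.5192, -0.2573, 0.1674]
tcp_rot: [[-0.0, 0.085, 0.996], [-0.0, 0.996, -0.085], [-1.0, -0.0, -0.0]]
force: [-0.8, 0.2, 0.0]
opening: 1.001
```

```bash
python3 - <<'E'
from h import *
cap('wrist','w2');cap('top','top2');cap('scene','scene2')
plan((.522,-.264,.038),down(85),8)
im=cv2.imread('pics/scene2.png')[180:280,290:440]; cv2.imwrite('pics/s2.png',cv2.resize(im,None,fx=5,fy=5,interpolation=2))
E
```

```text
t 2.55 p [ 0.517  -0.2536  0.1689] q [ -37.3   30.4   92.2    0.    57.6 -122.5] F [0.3 0.1 0. ] op 1.001
 total shift [130.9 -10.1   6.1] turn [ 0.2 -0.1 -0.1] dist 131.4 0.3
   [[16, -1, 1], [0.0, -0.0, -0.0]]
   [[33, -3, 2], [0.1, -0.0, -0.0]]
   [[49, -4, 2], [0.1, -0.0, -0.0]]
   [[65, -5, 3], [0.1, -0.1, -0.1]]
   [[82, -6, 4], [0.1, -0.1, -0.1]]
   [[98, -8, 5], [0.2, -0.1, -0.1]]
   [[115, -9, 5], [0.2, -0.1, -0.1]]
   [[131, -10, 6], [0.2, -0.1, -0.1]]
```

View pics/s2.png

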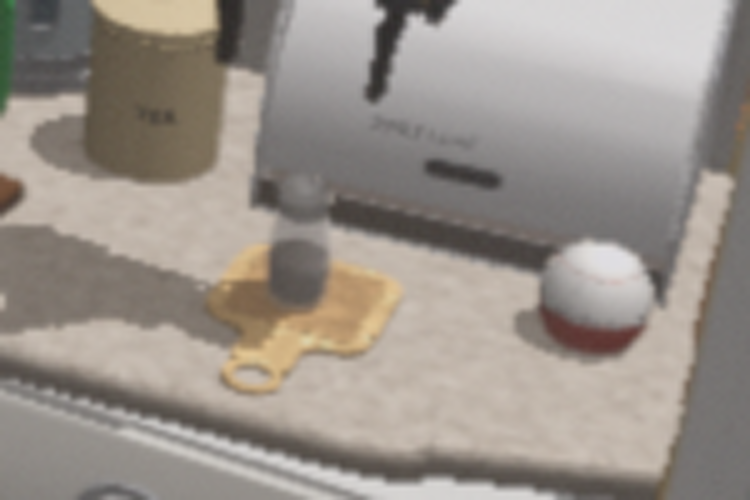

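View pics/w2.png

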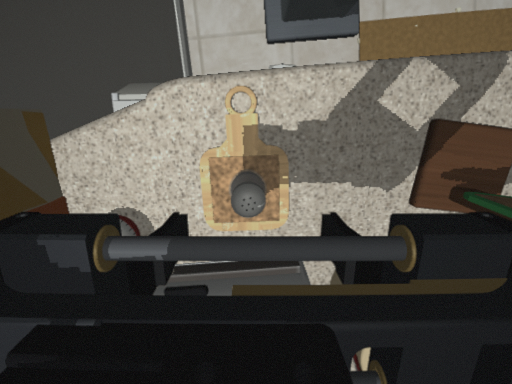

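The wrist picture shows the salt's dotted top centred at (249,199), the hole at (241,101), and the blade's corners at (203,152), (287,150), (210,228) and (287,224).

```bash
python3 - <<'E'
from h import *
W=load('w2')
for p,z in [((249,199),.096),((241,101),.003),((203,152),.005),((287,150),.005),((210,228),.005),((287,224),.005)]: print(onz(W,p,z))
W2=load('w2');T=load('top2')
plan((.522,-.265,.038),down(85))
E
```

```text
[ 0.5216 -0.2624  0.096 ]
[ 0.4302 -0.2654  0.003 ]
[ 0.4855 -0.3171  0.005 ]
[ 0.4917 -0.2151  0.005 ]
[ 0.5853 -0.3212  0.005 ]
[ 0.5881 -0.2201  0.005 ]
t 2.55 p [ 0.517  -0.2536  0.1689] q [ -37.3   30.4   92.2    0.    57.6 -122.5] F [0.3 0.1 0. ] op 1.001
 total shift [130.9 -11.1   6.2] turn [ 0.2 -0.1 -0.1] dist 131.5 0.3
```

Emit:
{"op": "play_rows", "data": {"motion": [[[12, -6, 4], [0, 0, 0], 1], [[35, -10, 6], [0, 0, 0], 1], [[60, -10, 6], [0, 0, 0], 1], [[85, -10, 6], [0, 0, 0], 1], [[110, -10, 6], [0, 0, 0], 1], [[125, -10, 6], [0, 0, 0], 1], [[131, -10, 6], [0, 0, 0], 1], [[131, -10, 6], [0, 0, 0], 0.6]]}}

```text
time_s: 3.35
position: [0.523, -0.2647, 0.0381]
tcp_rot: [[-0.001, 0.083, 0.997], [0.001, 0.997, -0.083], [-1.0, 0.0, -0.001]]
force: [-0.2, 0.3, 0.7]
opening: 0.965
```

Emit:
{"op": "play_rows", "data": {"motion": [[[0, 0, 0], [0, 0, 0], 0.5], [[0, 0, 0], [0, 0, 0], 0.3], [[0, 0, 0], [0, 0, 0], 0.3], [[0, 0, 0], [0, 0, 0], 0.3], [[0, 0, 0], [0, 0, 0], 0.3]]}}

```text
time_s: 3.85
position: [0.5233, -0.2653, 0.0388]
tcp_rot: [[0.001, 0.083, 0.997], [-0.0, 0.997, -0.083], [-1.0, -0.0, 0.001]]
force: [-0.2, -0.1, 0.3]
opening: 0.539
```

```bash
python3 - <<'E'
from h import *
plan((.522,-.265,.14),down(85))
E
```

```text
t 3.85 p [ 0.5233 -0.2653  0.0388] q [ -37.8   42.2   95.2   -0.    42.5 -123. ] F [-0.2 -0.1  0.3] op 0.539
 total shift [-101.2    0.2   -1.3] turn [0.2 0.  0. ] dist 101.2 0.2
```

Emit:
{"op": "play_rows", "data": {"motion": [[[0, 0, 0], [0, 0, 0], 0.2], [[0, 0, 0], [0, 0, 0], 0.2], [[0, 0, 0], [0, 0, 0], 0.2], [[0, 0, 0], [0, 0, 0], 0.2]]}}

```text
time_s: 4.25
position: [0.5232, -0.2654, 0.0386]
tcp_rot: [[0.0, 0.083, 0.997], [-0.0, 0.997, -0.083], [-1.0, -0.0, 0.0]]
force: [-0.1, -0.1, 1.6]
opening: 0.453
```

Emit:
{"op": "play_rows", "data": {"motion": [[[0, 0, 0], [0, 0, 0], 0.2], [[0, 0, 0], [0, 0, 0], 0.2]]}}

```text
time_s: 4.45
position: [0.5232, -0.2654, 0.0386]
tcp_rot: [[0.0, 0.083, 0.997], [-0.0, 0.997, -0.083], [-1.0, -0.0, 0.0]]
force: [0.0, -1.4, 1.4]
opening: 0.457
```

Emit:
{"op": "play_rows", "data": {"motion": [[[-4, 0, 0], [0, 0, 0], 0.2], [[-10, 0, 0], [0, 0, 0], 0.2], [[-20, 0, 0], [0, 0, 0], 0.2], [[-35, 0, 0], [0, 0, 0], 0.2], [[-50, 0, 0], [0, 0, 0], 0.2], [[-65, 0, 0], [0, 0, 0], 0.2], [[-80, 0, 0], [0, 0, 0], 0.2], [[-90, 0, 0], [0, 0, 0], 0.2]]}}

```text
time_s: 5.25
position: [0.5236, -0.2653, 0.1302]
tcp_rot: [[0.002, 0.083, 0.997], [-0.001, 0.997, -0.083], [-1.0, -0.001, 0.002]]
force: [0.5, -0.1, -1.2]
opening: 0.454
```

```bash
python3 - <<'E'
from h import *
cap('scene','scene3')
im=cv2.imread('pics/scene3.png')[130:280,230:430]; cv2.imwrite('pics/s3.png',cv2.resize(im,None,fx=4,fy=4,interpolation=2))
plan((.43,-.15,.19),down(60),6)
E
```

```text
t 5.3 p [ 0.5243 -0.2659  0.1315] q [ -37.8   34.    92.5    0.    53.3 -123. ] F [-0.2 -0.8 -1.1] op 0.455
 total shift [ -59.2  107.5 -103.4] turn [25.2  0.2  0.1] dist 160.5 25.2
   [[-10, 18, -17], [4.2, 0.0, 0.0]]
   [[-20, 36, -34], [8.4, 0.1, 0.0]]
   [[-30, 54, -52], [12.6, 0.1, 0.0]]
   [[-39, 72, -69], [16.8, 0.2, 0.1]]
   [[-49, 90, -86], [21.0, 0.2, 0.1]]
   [[-59, 108, -103], [25.2, 0.2, 0.1]]
```

View pics/s3.png

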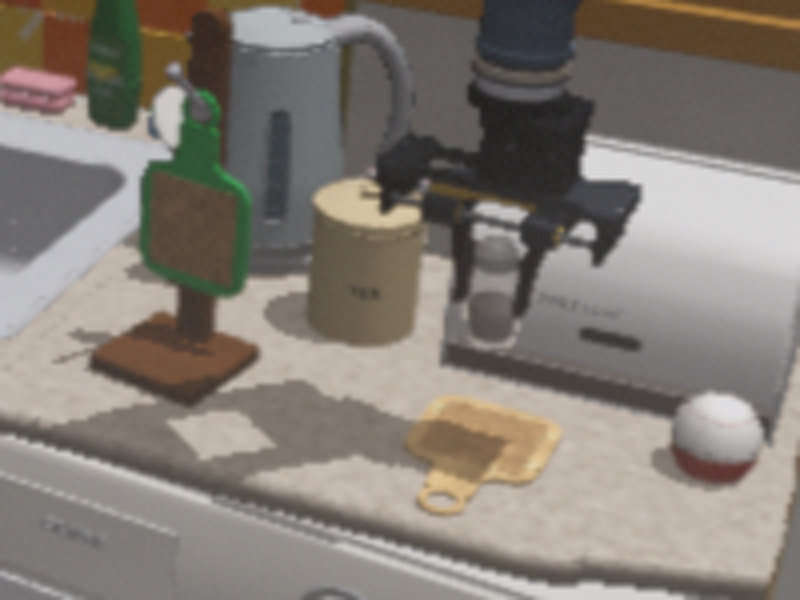

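```bash
python3 - <<'E'
from h import *
plan((.42,.08,.20),down(85))
plan((.425,-.15,.20),down(85))
E
```

```text
t 5.3 p [ 0.5243 -0.2659  0.1315] q [ -37.8   34.    92.5    0.    53.3 -123. ] F [-0.2 -0.8 -1.1] op 0.455
 total shift [ -69.8  335.9 -132.4] turn [0.2 0.2 0.1] dist 367.7 0.4
t 5.3 p [ 0.5243 -0.2659  0.1315] q [ -37.8   34.    92.5    0.    53.3 -123. ] F [-0.2 -0.8 -1.1] op 0.455
 total shift [ -69.2  107.1 -108.3] turn [0.2 0.2 0.1] dist 167.3 0.4
```

Emit:
{"op": "play_rows", "data": {"motion": [[[-12, 12, -15], [0, 0, 0], 0.2], [[-28, 30, -40], [0, 0, 0], 0.2], [[-45, 55, -70], [0, 0, 0], 0.2], [[-60, 90, -100], [0, 0, 0], 0.2], [[-68, 130, -118], [0, 0, 0], 0.2], [[-70, 172, -128], [0, 0, 0], 0.2], [[-70, 215, -130], [0, 0, 0], 0.2], [[-70, 260, -132], [0, 0, 0], 0.2]]}}

```text
time_s: 6.1
position: [0.4128, 0.0062, 0.1988]
tcp_rot: [[0.001, 0.085, 0.996], [-0.0, 0.996, -0.085], [-1.0, -0.0, 0.001]]
force: [1.3, -0.7, -1.2]
opening: 0.453
```

Emit:
{"op": "play_rows", "data": {"motion": [[[0, 42, 0], [0, 0, 0], 0.2], [[0, 84, 0], [4, 0, 0], 0.2], [[0, 120, 0], [10, 0, 0], 0.2], [[0, 145, 0], [18, 0, 0], 0.2], [[0, 160, 0], [26, 0, 0], 0.2], [[0, 160, 0], [34, 0, 0], 0.2], [[0, 160, 0], [42, 0, 0], 0.2], [[0, 160, 0], [50, 0, 0], 0.2]]}}

```text
time_s: 6.9
position: [0.4261, 0.1646, 0.1983]
tcp_rot: [[-0.001, 0.82, 0.573], [-0.0, 0.573, -0.82], [-1.0, -0.001, -0.0]]
force: [-0.0, -0.5, -1.9]
opening: 0.454
```

```bash
python3 - <<'E'
from h import *
cap('top','top4')
im=cv2.imread('pics/top4.png')[160:240,170:290]; cv2.imwrite('pics/t4.png',cv2.resize(im,None,fx=6,fy=6,interpolation=2))
plan((.4627,.235,.12),down(-5.6),8)
E
```

```text
t 6.95 p [0.4262 0.1646 0.1984] q [  7.   19.5 107.    0.   53.5 -27.7] F [-0.7  0.4 -1.5] op 0.457
 total shift [ 78.3  70.2 -37. ] turn [40.3 -0.   0. ] dist 111.5 40.3
   [[10, 9, -5], [5.0, -0.0, 0.0]]
   [[20, 18, -9], [10.1, -0.0, 0.0]]
   [[29, 26, -14], [15.1, -0.0, 0.0]]
   [[39, 35, -19], [20.2, -0.0, 0.0]]
   [[49, 44, -23], [25.2, -0.0, 0.0]]
   [[59, 53, -28], [30.2, -0.0, 0.0]]
   [[69, 61, -32], [35.3, -0.0, 0.0]]
   [[78, 70, -37], [40.3, -0.0, 0.0]]
```

View pics/t4.png

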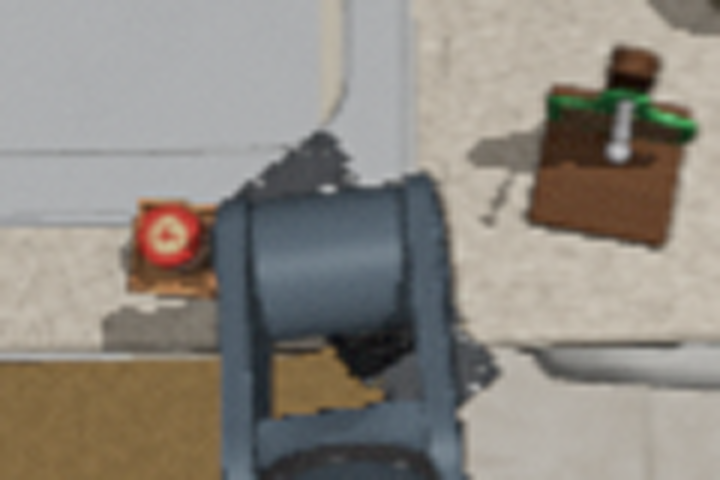

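Emit:
{"op": "play_rows", "data": {"motion": [[[4, 9, -5], [5, 0, 0], 0.2], [[10, 18, -9], [10, 0, 0], 0.2], [[18, 26, -14], [15, 0, 0], 0.2], [[26, 35, -19], [20, 0, 0], 0.2], [[35, 44, -23], [25, 0, 0], 0.2], [[44, 53, -28], [30, 0, 0], 0.2], [[54, 62, -33], [35, 0, 0], 0.2], [[60, 70, -37], [40, 0, 0], 0.2]]}}

```text
time_s: 7.75
position: [0.4619, 0.2352, 0.1376]
tcp_rot: [[-0.001, 0.996, -0.084], [-0.0, -0.084, -0.996], [-1.0, -0.001, 0.0]]
force: [0.2, 0.9, 0.4]
opening: 0.458
```

```bash
python3 - <<'E'
from h import *
cap('wrist','w5');cap('scene','scene5')
plan((.4627,.235,.045),down(-5.6))
im=cv2.imread('pics/scene5.png')[100:250,100:300]; cv2.imwrite('pics/s5.png',cv2.resize(im,None,fx=4,fy=4,interpolation=2))
E
```

```text
t 7.85 p [0.4623 0.2354 0.1376] q [ 14.6  29.3 101.9   0.   48.8  19.2] F [-0.3  0.3 -0.6] op 0.454
 total shift [92.6  0.5  0.4] turn [1.  0.  0.1] dist 92.6 1.0
```

View pics/w5.png

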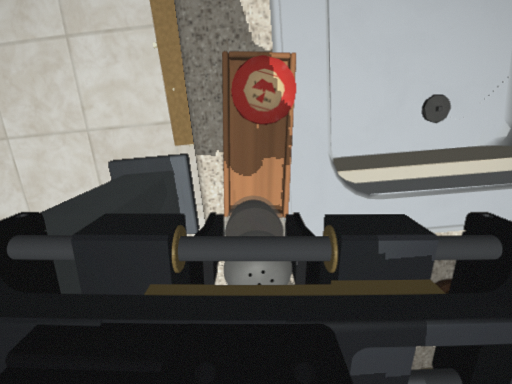

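View pics/s5.png

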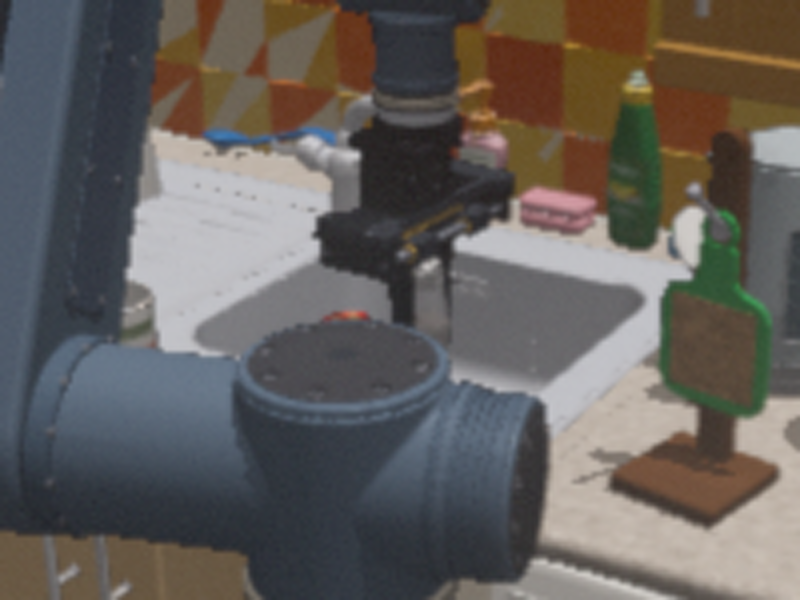

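The wrist picture shows the tray's far corners at about (223,52) and (296,53), and its side walls running down to about (224,210) and (287,213). The jar's red cap is at (265,90).

```bash
python3 - <<'E'
from h import *
W=load('w5')
im=W['img'][40:230,200:310]; cv2.imwrite('pics/w5c.png',cv2.resize(im,None,fx=4,fy=3,interpolation=2))
for p,z in [((223,52),.022),((296,53),.022),((224,210),.022),((287,213),.022),((265,90),.106)]: print(onz(W,p,z))
E
```

```text
[0.443  0.3674 0.022 ]
[0.5125 0.3608 0.022 ]
[0.4264 0.2086 0.022 ]
[0.4954 0.1994 0.022 ]
[0.4767 0.3221 0.106 ]
```

View pics/w5c.png

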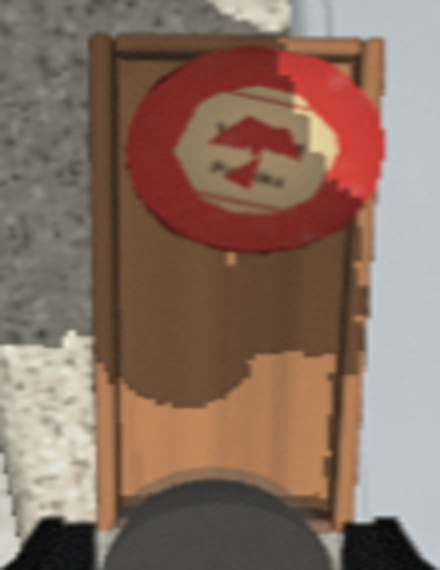

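Emit:
{"op": "play_rows", "data": {"motion": [[[10, 1, 0], [1, 0, 0], 0.2], [[25, 1, 0], [1, 0, 0], 0.2], [[45, 1, 0], [1, 0, 0], 0.2], [[65, 1, 0], [1, 0, 0], 0.2], [[80, 1, 0], [1, 0, 0], 0.2], [[90, 1, 0], [1, 0, 0], 0.2], [[96, 1, 0], [1, 0, 0], 0.2], [[97, 1, 0], [1, 0, 0], 0.2]]}}

```text
time_s: 8.65
position: [0.4631, 0.2346, 0.041]
tcp_rot: [[-0.001, 0.995, -0.1], [-0.0, -0.1, -0.995], [-1.0, -0.001, 0.0]]
force: [0.1, 0.1, -0.7]
opening: 0.455
```

Emit:
{"op": "play_rows", "data": {"motion": [[[0, 0, 0], [0, 0, 0], 0.2]]}}

```text
time_s: 8.75
position: [0.4636, 0.2348, 0.0417]
tcp_rot: [[0.001, 0.995, -0.1], [0.0, -0.1, -0.995], [-1.0, 0.001, -0.0]]
force: [0.4, -0.7, -1.1]
opening: 0.454
```

Emit:
{"op": "play_rows", "data": {"motion": [[[1, 0, 0], [0, 0, 0], 0.2], [[2, 0, 0], [0, 0, 0], 0.2], [[3, 0, 0], [0, 0, 0], 0.2], [[3, 0, 0], [0, 0, 0], 0.2]]}}

```text
time_s: 9.15
position: [0.4635, 0.2349, 0.0386]
tcp_rot: [[0.0, 0.995, -0.1], [0.0, -0.1, -0.995], [-1.0, 0.0, -0.0]]
force: [-1.3, 0.4, -0.9]
opening: 0.458
```

Emit:
{"op": "play_rows", "data": {"motion": [[[1, 0, 0], [0, 0, 0], 0.2], [[1, 0, 0], [0, 0, 0], 0.2], [[1, 0, 0], [0, 0, 0], 0.2]]}}

```text
time_s: 9.45
position: [0.4635, 0.235, 0.0385]
tcp_rot: [[0.001, 0.995, -0.1], [0.0, -0.1, -0.995], [-1.0, 0.001, -0.0]]
force: [-1.7, -1.5, 7.3]
opening: 0.451
```

Emit:
{"op": "play_rows", "data": {"motion": [[[0, 0, 0], [0, 0, 0], 0.55], [[0, 0, 0], [0, 0, 0], 0.7], [[0, 0, 0], [0, 0, 0], 0.8], [[0, 0, 0], [0, 0, 0], 0.8], [[0, 0, 0], [0, 0, 0], 0.8]]}}

```text
time_s: 9.95
position: [0.4633, 0.2349, 0.0373]
tcp_rot: [[-0.0, 0.995, -0.1], [-0.0, -0.1, -0.995], [-1.0, -0.0, 0.0]]
force: [0.9, 0.8, 0.6]
opening: 0.774
```

Emit:
{"op": "play_rows", "data": {"motion": [[[-5, 0, 0], [0, 0, 0], 0.8], [[-15, 0, 0], [0, 0, 0], 0.8], [[-30, 0, 0], [0, 0, 0], 0.8], [[-55, 0, 0], [0, 0, 0], 0.8], [[-85, 0, 0], [0, 0, 0], 0.8], [[-115, 0, 0], [0, 0, 0], 0.8], [[-140, 0, 0], [0, 0, 0], 0.8], [[-150, 0, 0], [0, 0, 0], 0.8]]}}

```text
time_s: 10.75
position: [0.4647, 0.2353, 0.1907]
tcp_rot: [[0.006, 0.995, -0.1], [0.001, -0.1, -0.995], [-1.0, 0.005, -0.002]]
force: [0.6, 0.2, 0.3]
opening: 0.799
```

```bash
python3 - <<'E'
from h import *
cap('wrist','w6');
plan((.42,.09,.24),down(-94),8)
E
```

```text
t 10.8 p [0.4649 0.2354 0.1909] q [14.6 24.6 99.1  0.  55.9 20.3] F [0.6 0.5 0.7] op 0.798
 total shift [-49.6 -29.8 149. ] turn [88.2 -0.4 -0.2] dist 159.9 88.2
   [[-6, -4, 19], [11.0, -0.0, -0.0]]
   [[-12, -7, 37], [22.1, -0.1, -0.0]]
   [[-19, -11, 56], [33.1, -0.1, -0.1]]
   [[-25, -15, 75], [44.1, -0.2, -0.1]]
   [[-31, -19, 93], [55.2, -0.2, -0.1]]
   [[-37, -22, 112], [66.2, -0.3, -0.1]]
   [[-43, -26, 130], [77.2, -0.3, -0.2]]
   [[-50, -30, 149], [88.2, -0.4, -0.2]]
```

View pics/w6.png

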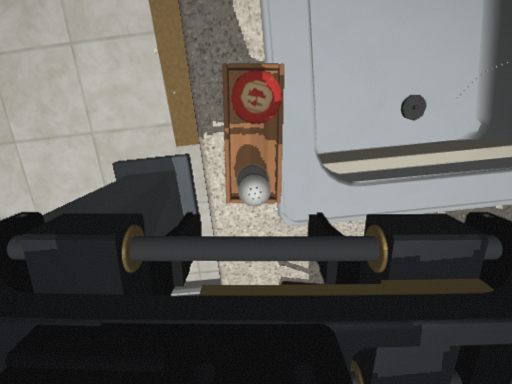

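```bash
cat > kin.py <<'E'
from h import *
from scipy.optimize import least_squares
def fk(q,P):
    # P: lateral, a1, L2, a3, L3, Lt, h
    lat,a1,L2,a3,L3,Lt,h=P
    r=np.radians(q)
    T=Ro.from_euler('z',r[0]); p=T.apply([a1,0,h])
    T2=T*Ro.from_euler('y',r[1]); p=p+T2.apply([0,0,L2])
    T3=T2*Ro.from_euler('y',r[2]); p=p+T3.apply([a3,lat,L3])
    T4=T3*Ro.from_euler('z',r[3]); T5=T4*Ro.from_euler('y',r[4]); T6=T5*Ro.from_euler('z',r[5])
    p=p+T6.apply([0,0,Lt])
    # tool axes: x = z6
    R=T6.as_matrix(); return p, np.c_[R[:,2],R[:,1],-R[:,0]]
if __name__=='__main__':
    L=[json.loads(l) for l in open('log.jsonl')]
    f=lambda P: np.concatenate([fk(l[0],P)[0]-l[1] for l in L])
    s=least_squares(lambda P:np.r_[f(P),1e-4*(P[5]-.2)],[.11,0,.4,0,.35,.2,.3])
    print(s.x, np.abs(f(s.x)).max(),len(L))
    for l in L[:3]: print(fk(l[0],s.x)[1]-np.array(l[2]))
    np.save('kin.npy',s.x)
E
python3 kin.py
```

```text
[0.111  0.     0.588  0.1141 0.3917 0.3055 0.2742] 3.803795718682057e-08 12
[[ 0.     -1.3182 -0.5122]
 [-0.     -0.5122  1.3182]
 [-0.      0.0019 -0.0014]]
[[ 0.     -1.0777 -0.9158]
 [-0.     -0.9158  1.0777]
 [-0.      0.0002  0.0001]]
[[-0.     -1.0828 -0.9097]
 [-0.     -0.9097  1.0827]
 [-0.      0.0017 -0.0099]]
```

```bash
sed -i "s/return p, np.c_\[R\[:,2\],R\[:,1\],-R\[:,0\]\]/return p, np.c_[R[:,2],-R[:,0],-R[:,1]]/" kin.py
cat >> kin.py <<'E'
LO=np.array([-176.69,-43.24,12.49,-82,0,-163.58]);HI=np.array([176.69,126.21,139.97,262,151.66,163.58])
def ik(p,R,q0):
    P=np.load('kin.npy')
    def f(q):
        a,B=fk(q,P); return np.r_[(a-p)*10,Ro.from_matrix(B.T@R).as_rotvec()]
    s=least_squares(f,np.clip(q0,LO+.1,HI-.1),bounds=(LO,HI),x_scale=30.)
    a,B=fk(s.x,P)
    return s.x, np.linalg.norm(a-p), np.degrees(np.linalg.norm(Ro.from_matrix(B.T@R).as_rotvec()))
HO=np.array([.5485,-.005,.235]); SY=-11.8
def hangpose(s,tilt=45,g=.033,e=.010,lat=0,up=0):
    """tool pose with hole centre at hook z=s; tilt = tool x angle below horizontal"""
    Z=Ro.from_euler('z',SY,degrees=True)
    h=Z.apply([-np.sqrt(.5),0,np.sqrt(.5)])
    t=np.radians(tilt); x=Z.apply([np.cos(t),0,-np.sin(t)]); y=Z.apply([0,1,0]); z=np.cross(x,y); bx=-z
    hole=HO+h*s+y*lat+np.array([0,0,up])
    return hole+bx*g+x*e, np.c_[x,y,z]
E
python3 - <<'E'
from kin import *
L=[json.loads(l) for l in open('log.jsonl')];P=np.load('kin.npy')
print(np.abs(fk(L[5][0],P)[1]-np.array(L[5][2])).max())
for tilt in (45,55,65):
  for s in (.10,.08,.045):
    p,R=hangpose(s,tilt); print(tilt,s,p,[np.round(v,3) for v in ik(p,R,[-10,0,110,0,40,-78])])
q,*r=ik([.38,-.27,.0],down(-94),[-47,30,100,0,50,59]);print(q,r)
E
```

```text
5.646524914304507e-16
45 0.1 [0.4634 0.0128 0.2753] [array([ -12.261,    5.132,  131.328,   73.248,    0.   , -163.579]), np.float64(0.001), np.float64(1.495)]
45 0.08 [0.4772 0.0099 0.2612] [array([-12.245,   8.042, 129.914, -82.   ,   0.   ,  -8.323]), np.float64(0.001), np.float64(2.972)]
45 0.045 [0.5014 0.0048 0.2364] [array([-12.217,  12.926, 127.335,   0.25 ,   0.   , -90.559]), np.float64(0.002), np.float64(5.269)]
55 0.1 [0.4584 0.0138 0.2786] [array([-12.591,   3.194, 125.145,   1.582,  16.669, -92.164]), np.float64(0.0), np.float64(0.0)]
55 0.08 [0.4723 0.0109 0.2644] [array([-12.552,   6.261, 124.982,   1.812,  13.766, -92.376]), np.float64(0.0), np.float64(0.0)]
55 0.045 [0.4965 0.0059 0.2397] [array([-12.491,  11.5  , 124.334,   2.487,   9.176, -93.022]), np.float64(0.0), np.float64(0.0)]
65 0.1 [0.4541 0.0147 0.2827] [array([-12.485,   3.542, 117.871,   0.523,  33.59 , -91.057]), np.float64(0.0), np.float64(0.0)]
65 0.08 [0.468  0.0118 0.2686] [array([-12.455,   6.251, 117.678,   0.537,  31.074, -91.053]), np.float64(0.0), np.float64(0.0)]
65 0.045 [0.4922 0.0068 0.2438] [array([-12.409,  10.931, 117.024,   0.566,  27.048, -91.056]), np.float64(0.0), np.float64(0.0)]
[-49.1703  42.258  113.4229  -0.      24.3191  44.8297] [np.float64(2.6645783955416413e-13), np.float64(7.001812715914585e-11)]
```

Emit:
{"op": "play_rows", "data": {"motion": [[[-8, -4, 15], [8, 0, 0], 0.4], [[-15, -8, 35], [16.5, 0, 0], 0.1], [[-22, -12, 58], [25, 0, 0], 0.02], [[-30, -16, 82], [33, 0, 0], 0.02], [[-36, -20, 106], [41.5, 0, 0], 0.02], [[-42, -24, 128], [50, 0, 0], 0.02], [[-47, -27, 142], [58, 0, 0], 0.02], [[-50, -30, 149], [66, 0, 0], 0.02]]}}

```text
time_s: 11.6
position: [0.4176, 0.0885, 0.2369]
tcp_rot: [[-0.002, 0.306, -0.952], [-0.0, -0.952, -0.306], [-1.0, -0.0, 0.002]]
force: [0.2, 0.0, 0.0]
opening: 0.152
```

```bash
python3 - <<'E'
from h import *
plan((.42,-.12,.22),down(-94),6)
E
```

```text
t 11.6 p [0.4176 0.0885 0.2369] q [ -3.1  13.7 108.   -0.   58.4  69.1] F [0.2 0.  0. ] op 0.152
 total shift [ 16.9 199.3  61.5] turn [21.8  0.1  0. ] dist 209.2 21.8
   [[3, 33, 10], [3.6, 0.0, 0.0]]
   [[6, 66, 20], [7.3, 0.0, 0.0]]
   [[8, 100, 31], [10.9, 0.1, 0.0]]
   [[11, 133, 41], [14.5, 0.1, 0.0]]
   [[14, 166, 51], [18.2, 0.1, 0.0]]
   [[17, 199, 61], [21.8, 0.1, 0.0]]
```

Emit:
{"op": "play_rows", "data": {"motion": [[[2, 28, 9], [4, 0, 0], 0.02], [[5, 66, 20], [8, 0, 0], 0.02], [[8, 105, 32], [12, 0, 0], 0.02], [[11, 145, 45], [16, 0, 0], 0.02], [[14, 180, 55], [20, 0, 0], 0.02], [[17, 199, 61], [22, 0, 0], 0.02]]}}

```text
time_s: 12.2
position: [0.4226, -0.1211, 0.2195]
tcp_rot: [[-0.001, -0.07, -0.998], [-0.0, -0.998, 0.07], [-1.0, 0.0, 0.001]]
force: [1.0, -0.5, -0.1]
opening: 0.019
```

```bash
python3 - <<'E'
from h import *
cap('top','top7');cap('scene','scene7')
im=cv2.imread('pics/top7.png')[140:230,130:390]; cv2.imwrite('pics/t7.png',cv2.resize(im,None,fx=3,fy=3,interpolation=2))
im=cv2.imread('pics/scene7.png')[130:280,230:430]; cv2.imwrite('pics/s7.png',cv2.resize(im,None,fx=4,fy=4,interpolation=2))
plan((.532,-.272,.05),down(-94),6)
E
```

```text
t 12.3 p [ 0.4226 -0.1207  0.2193] q [-30.6  16.3 107.7  -0.   56.   63.5] F [ 0.1 -0.   0.2] op 0.022
 total shift [ 169.1  143.3 -120. ] turn [-0.   0.1  0. ] dist 252.0 0.1
   [[28, 24, -20], [-0.0, 0.0, 0.0]]
   [[56, 48, -40], [-0.0, 0.0, 0.0]]
   [[85, 72, -60], [-0.0, 0.0, 0.0]]
   [[113, 96, -80], [-0.0, 0.1, 0.0]]
   [[141, 119, -100], [-0.0, 0.1, 0.0]]
   [[169, 143, -120], [-0.0, 0.1, 0.0]]
```

View pics/t7.png

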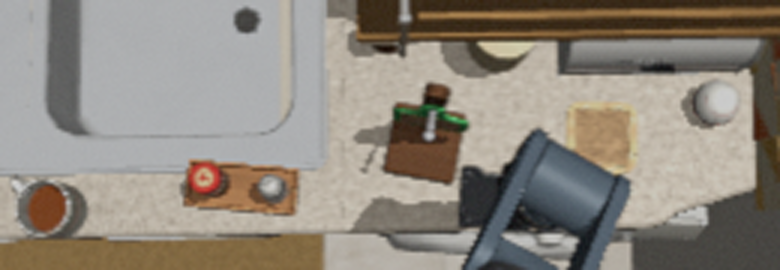

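View pics/s7.png

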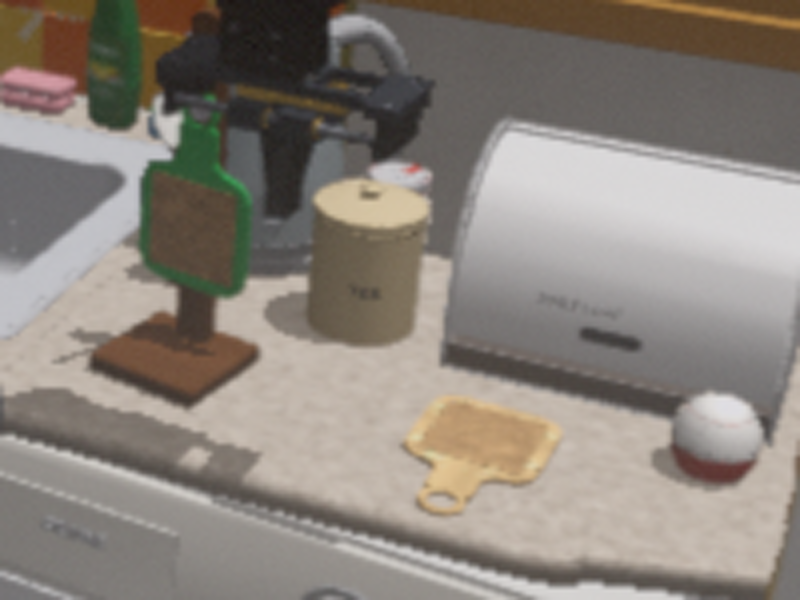

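The salt stands in the tray beside the jar and the board hasn't moved (hole at scene pixel ~(340,254)). Next I go above the blade.

Emit:
{"op": "play_rows", "data": {"motion": [[[15, 18, -14], [0, 0, 0], 0.02], [[40, 48, -38], [0, 0, 0], 0.02], [[68, 78, -62], [0, 0, 0], 0.02], [[100, 108, -88], [0, 0, 0], 0.02], [[132, 130, -107], [0, 0, 0], 0.02], [[160, 140, -117], [0, 0, 0], 0.02], [[180, 143, -120], [0, 0, 0], 0.02], [[190, 143, -120], [0, 0, 0], 0.02]]}}

```text
time_s: 13.1
position: [0.5322, -0.2674, 0.0276]
tcp_rot: [[-0.004, -0.065, -0.998], [0.003, -0.998, 0.065], [-1.0, -0.003, 0.004]]
force: [0.0, 0.4, -0.2]
opening: 0.021
```

Emit:
{"op": "play_rows", "data": {"motion": [[[5, 0, 0], [0, 0, 0], 0.02], [[10, 0, 0], [0, 0, 0], 0.02], [[14, 0, 0], [0, 0, 0], 0.02], [[17, 0, 0], [0, 0, 0], 0.02], [[19, 0, 0], [0, 0, 0], 0.02], [[20, 0, 0], [0, 0, 0], 0.02]]}}

```text
time_s: 13.7
position: [0.5333, -0.2691, 0.0107]
tcp_rot: [[0.0, -0.066, -0.998], [-0.0, -0.998, 0.066], [-1.0, 0.0, -0.001]]
force: [-0.8, 0.8, -0.4]
opening: 0.018
```

Emit:
{"op": "play_rows", "data": {"motion": [[[1, 0, 0], [0, 0, 0], 0.02], [[2, 0, 0], [0, 0, 0], 0.02], [[3, 0, 0], [0, 0, 0], 0.02], [[4, 0, 0], [0, 0, 0], 0.02]]}}

```text
time_s: 14.1
position: [0.5332, -0.2691, 0.0064]
tcp_rot: [[0.0, -0.066, -0.998], [-0.0, -0.998, 0.066], [-1.0, 0.0, -0.0]]
force: [-0.1, 0.0, 8.3]
opening: 0.017
```

Emit:
{"op": "play_rows", "data": {"motion": [[[0.5, 0, 0], [0, 0, 0], 0.02], [[0.5, 0, 0], [0, 0, 0], 0.02]]}}

```text
time_s: 14.3
position: [0.5332, -0.2691, 0.0064]
tcp_rot: [[0.0, -0.066, -0.998], [-0.0, -0.998, 0.066], [-1.0, 0.0, -0.0]]
force: [-0.8, 0.0, 4.5]
opening: 0.019
```

Emit:
{"op": "play_rows", "data": {"motion": [[[0.5, 0, 0], [0, 0, 0], 0.02], [[0.5, 0, 2], [0, 0, 0], 0.02], [[0.5, 0, 6], [0, 0, 0], 0.02], [[0.5, 0, 11], [0, 0, 0], 0.02], [[0.5, 0, 17], [0, 0, 0], 0.02], [[0.5, 0, 23], [0, 0, 0], 0.02], [[0.5, 0, 28], [0, 0, 0], 0.02], [[0.5, 0, 30], [0, 0, 0], 0.02]]}}

```text
time_s: 15.1
position: [0.5049, -0.2686, 0.0065]
tcp_rot: [[0.005, -0.066, -0.998], [-0.003, -0.998, 0.066], [-1.0, 0.003, -0.005]]
force: [4.7, 0.1, 6.0]
opening: 0.018
```

```bash
python3 - <<'E'
from h import *
cap('scene','scene8')
im=cv2.imread('pics/scene8.png')[180:300,290:440]; cv2.imwrite('pics/s8.png',cv2.resize(im,None,fx=5,fy=5,interpolation=2))
plan((.45,-.272,.05),down(-94))
E
```

```text
t 15.15 p [ 0.5047 -0.2686  0.0064] q [-39.2  44.6  98.1   0.   36.9  54.6] F [ 3.8 -0.1  6.5] op 0.017
 total shift [-43.8   7.1  54.1] turn [ 0.2 -0.3 -0.2] dist 70.0 0.4
```

View pics/s8.png

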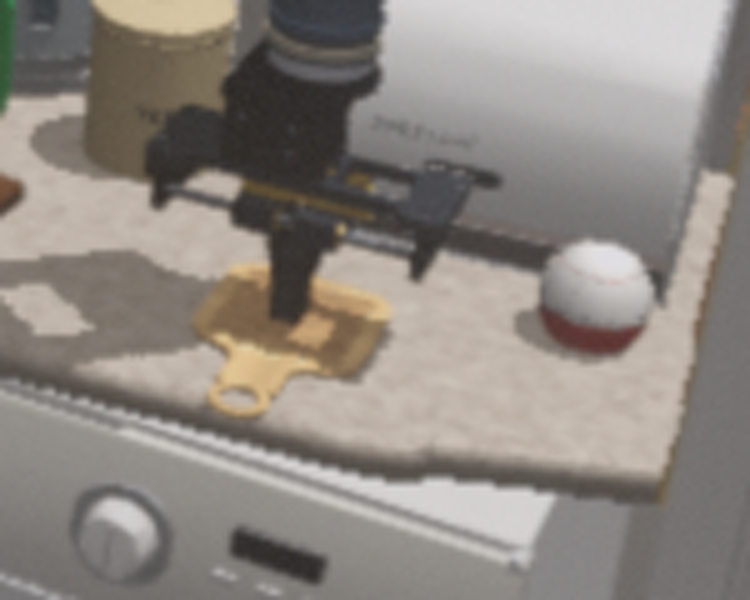

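The board follows: its hole is now at scene (337.8,259.2). I'll keep drawing it.

Emit:
{"op": "play_rows", "data": {"motion": [[[0, 0, 4], [0, 0, 0], 0.02], [[0, 0, 11], [0, 0, 0], 0.02], [[0, 0, 19], [0, 0, 0], 0.02], [[0, 0, 27], [0, 0, 0], 0.02], [[0, 0, 35], [0, 0, 0], 0.02], [[0, 0, 43], [0, 0, 0], 0.02], [[0, 0, 49], [0, 0, 0], 0.02], [[0, 0, 52], [0, 0, 0], 0.02]]}}

```text
time_s: 15.95
position: [0.4531, -0.2655, 0.0064]
tcp_rot: [[0.005, -0.066, -0.998], [-0.004, -0.998, 0.066], [-1.0, 0.004, -0.005]]
force: [5.5, -0.8, 6.6]
opening: 0.021
```

```bash
python3 - <<'E'
from h import *
cap('scene','scene9')
im=cv2.imread('pics/scene9.png')[180:300,290:440]; cv2.imwrite('pics/s9.png',cv2.resize(im,None,fx=5,fy=5,interpolation=2))
plan((.45,-.272,.05),down(-94))
E
```

```text
t 16.0 p [ 0.4527 -0.2655  0.0064] q [-42.6  42.9 105.1   0.   31.6  51.2] F [ 3.3 -0.8  6.5] op 0.021
 total shift [-43.6   6.9   2.1] turn [ 0.2 -0.3 -0.2] dist 44.2 0.4
```

View pics/s9.png

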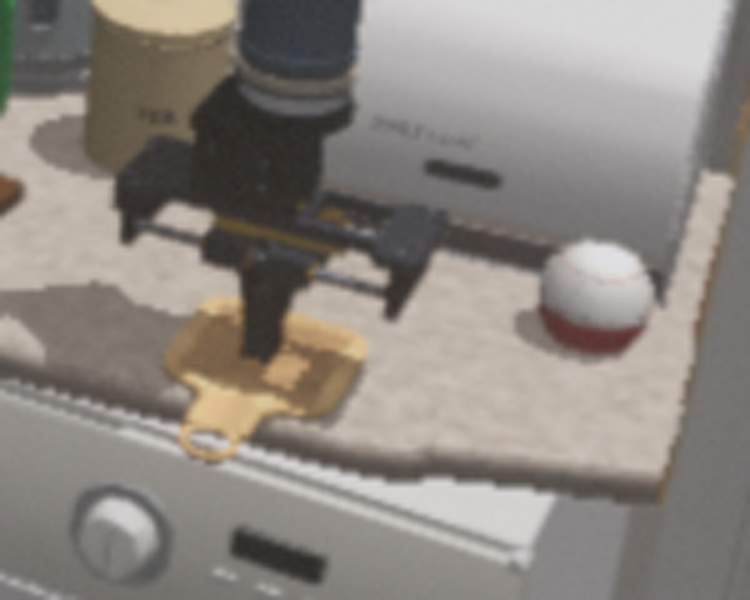

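```bash
python3 - <<'E'
from h import *
S=load('scene9'); print(onz(S,(332,268),.003)); print(onz(load('scene8'),(337.8,259.2),.003))
E
```

```text
[ 0.3502 -0.2654  0.003 ]
[ 0.4031 -0.2676  0.003 ]
```

Emit:
{"op": "play_rows", "data": {"motion": [[[-3, 0, 0], [0, 0, 0], 0.02], [[-10, 0, 0], [0, 0, 0], 0.1], [[-25, 0, 0], [0, 0, 0], 0.5], [[-50, 0, 0], [0, 0, 0], 1], [[-80, 0, 5], [0, 0, 0], 1], [[-105, 0, 5], [0, 0, 0], 1], [[-120, 0, 5], [0, 0, 0], 1]]}}

```text
time_s: 16.7
position: [0.4457, -0.263, 0.127]
tcp_rot: [[-0.0, -0.066, -0.998], [-0.0, -0.998, 0.066], [-1.0, 0.0, 0.0]]
force: [-0.3, -0.4, -0.0]
opening: 0.467
```

```bash
python3 - <<'E'
from h import *
cap('wrist','w10');cap('scene','scene10')
plan((.38,-.26,.05),down(-94))
E
```

```text
t 16.8 p [ 0.4466 -0.2637  0.1273] q [-42.9  30.2 102.6  -0.   47.1  50.9] F [-0.3  0.1  0.3] op 0.56
 total shift [77.1  0.5 66.9] turn [ 0.2 -0.1 -0.1] dist 102.1 0.3
```

View pics/w10.png

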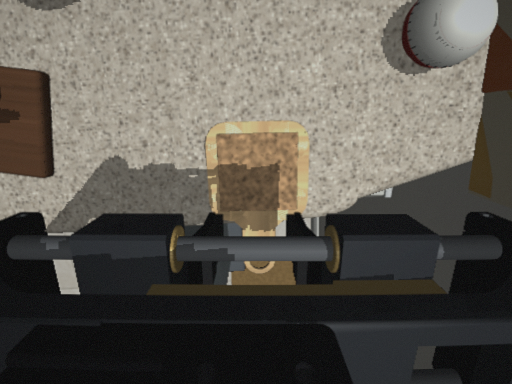

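The wrist picture shows the blade's far corners at (206,123) and (309,122), its near corners at about (213,220) and (305,215), and part of the hole at about (260,262).

```bash
python3 - <<'E'
from h import *
W=load('w10')
im=W['img'][110:290,180:340]; cv2.imwrite('pics/w10c.png',cv2.resize(im,None,fx=4,fy=3.3,interpolation=2))
im=cv2.imread('pics/scene10.png')[220:290,300:400]; cv2.imwrite('pics/s10.png',cv2.resize(im,None,fx=8,fy=8,interpolation=2))
for p in [(206,160),(309,160),(210,200),(306,200),(255,122),(260,262)]: print(p,onz(W,p,.005))
E
```

```text
(206, 160) [ 0.4743 -0.2133  0.005 ]
(309, 160) [ 0.4672 -0.3237  0.005 ]
(210, 200) [ 0.4292 -0.2128  0.005 ]
(306, 200) [ 0.4224 -0.3198  0.005 ]
(255, 122) [ 0.5105 -0.2683  0.005 ]
(260, 262) [ 0.3482 -0.264   0.005 ]
```

View pics/w10c.png

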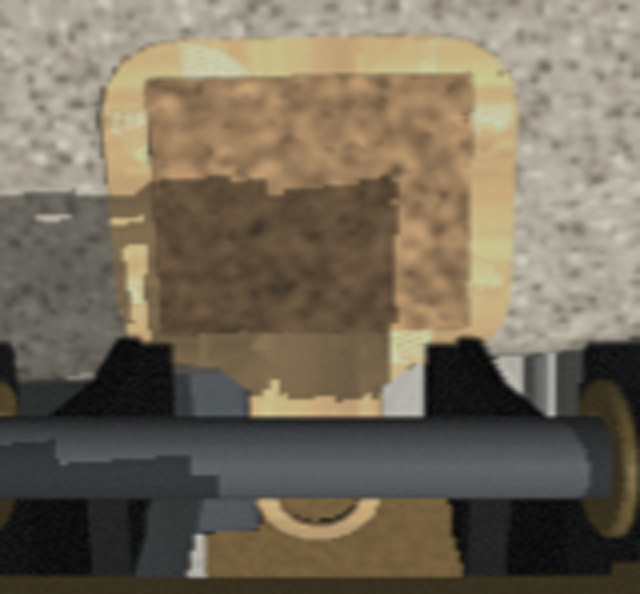

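View pics/s10.png

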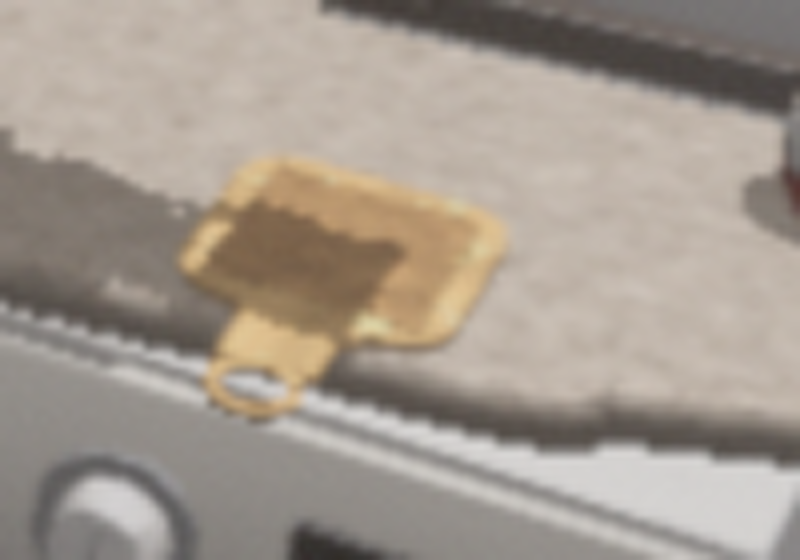

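Emit:
{"op": "play_rows", "data": {"motion": [[[0, 2, 15], [0, 0, 0], 1], [[10, 4, 35], [0, 0, 0], 1], [[25, 6, 52], [0, 0, 0], 1], [[45, 7, 62], [0, 0, 0], 1], [[65, 7, 65], [0, 0, 0], 1], [[80, 7, 65], [0, 0, 0], 1], [[88, 7, 65], [0, 0, 0], 1], [[90, 7, 65], [0, 0, 0], 1]]}}

```text
time_s: 17.6
position: [0.3801, -0.2651, 0.034]
tcp_rot: [[-0.003, -0.066, -0.998], [0.003, -0.998, 0.066], [-1.0, -0.003, 0.003]]
force: [1.0, -0.6, -0.1]
opening: 0.998
```

```bash
python3 - <<'E'
from h import *
cap('scene','scene11')
im=cv2.imread('pics/scene11.png')[200:300,280:400]; cv2.imwrite('pics/s11.png',cv2.resize(im,None,fx=6,fy=6,interpolation=2))
plan((.381,-.267,-.0075),down(-93))
E
```

```text
t 17.65 p [ 0.3805 -0.2654  0.0345] q [-48.7  37.9 113.1  -0.   29.1  45. ] F [ 0.4 -0.3 -0.4] op 0.997
 total shift [41.9  1.6 -0.7] turn [-0.8  0.1  0.1] dist 42.0 0.8
```

View pics/s11.png

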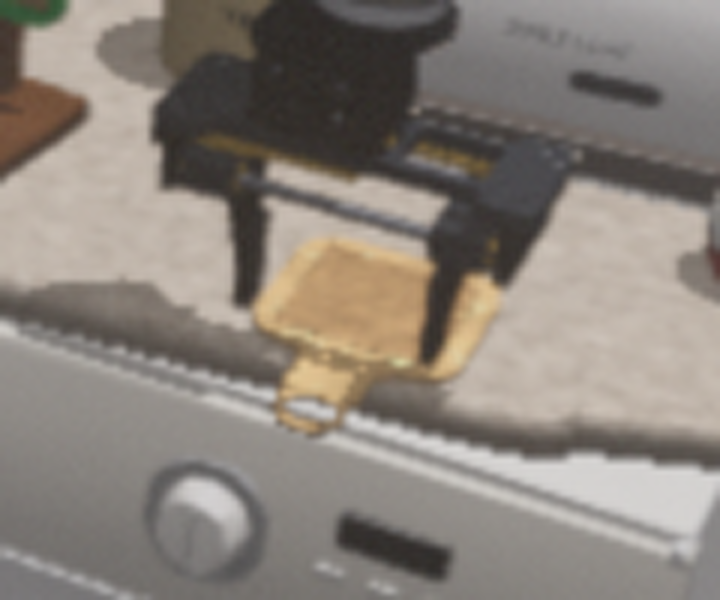

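Emit:
{"op": "play_rows", "data": {"motion": [[[8, 1, 0], [-1, 0, 0], 1], [[16, 1, 0], [-1, 0, 0], 1], [[24, 1, 0], [-1, 0, 0], 1], [[31, 1, 0], [-1, 0, 0], 1]]}}

```text
time_s: 18.05
position: [0.381, -0.267, 0.0039]
tcp_rot: [[0.0, -0.048, -0.999], [-0.0, -0.999, 0.048], [-1.0, 0.0, -0.0]]
force: [-0.9, 0.5, 0.7]
opening: 0.999
```

Emit:
{"op": "play_rows", "data": {"motion": [[[4, 0, 0], [0, 0, 0], 1], [[8, 0, 0], [0, 0, 0], 1], [[11, 0, 0], [0, 0, 0], 1], [[11, 0, 0], [0, 0, 0], 1]]}}

```text
time_s: 18.45
position: [0.3809, -0.2669, -0.0069]
tcp_rot: [[-0.0, -0.048, -0.999], [0.0, -0.999, 0.048], [-1.0, -0.0, 0.0]]
force: [0.1, 0.5, 1.2]
opening: 1.0
```

```bash
python3 - <<'E'
from h import *
cap('scene','scene12')
im=cv2.imread('pics/scene12.png')[200:300,280:400]; cv2.imwrite('pics/s12.png',cv2.resize(im,None,fx=6,fy=6,interpolation=2))
plan((.381,-.267,-.0075),down(-93))
E
```

```text
t 18.5 p [ 0.3809 -0.267  -0.0067] q [-48.8  43.1 113.6  -0.   23.3  43.9] F [0.9 0.3 0.4] op 1.001
 total shift [ 0.8  0.  -0.1] turn [0.2 0.  0. ] dist 0.8 0.2
```

View pics/s12.png

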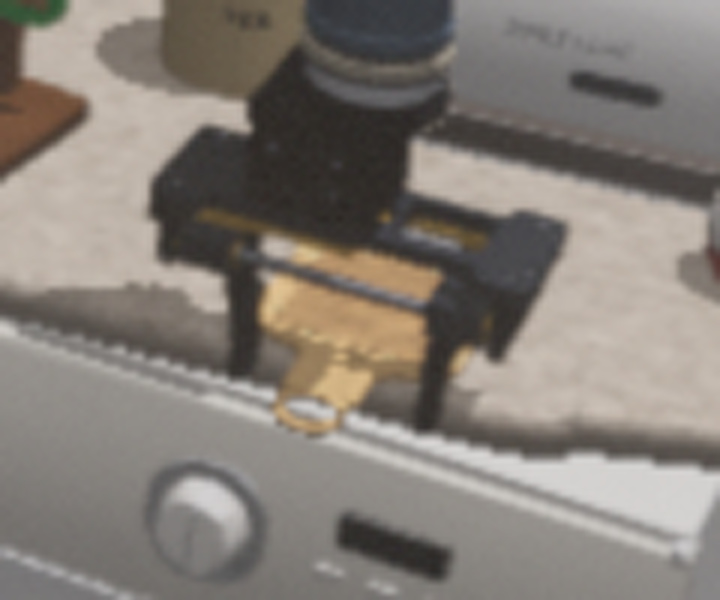

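The fingers straddle the handle below its plane without contact. I close them.

Emit:
{"op": "play_rows", "data": {"motion": [[[1, 0, 0], [0, 0, 0], 0.2], [[1, 0, 0], [0, 0, 0], 0.2], [[1, 0, 0], [0, 0, 0], 0.2], [[1, 0, 0], [0, 0, 0], 0.2], [[1, 0, 0], [0, 0, 0], 0.2], [[1, 0, 0], [0, 0, 0], 0.2], [[1, 0, 0], [0, 0, 0], 0.2], [[1, 0, 0], [0, 0, 0], 0.2]]}}

```text
time_s: 19.3
position: [0.3809, -0.2669, -0.0075]
tcp_rot: [[-0.0, -0.048, -0.999], [0.0, -0.999, 0.048], [-1.0, -0.0, 0.0]]
force: [-0.8, 0.5, 0.7]
opening: 0.428
```

Emit:
{"op": "play_rows", "data": {"motion": [[[0, 0, 0], [0, 0, 0], 0.2], [[0, 0, 0], [0, 0, 0], 0.2], [[0, 0, 0], [0, 0, 0], 0.2]]}}

```text
time_s: 19.6
position: [0.3809, -0.2669, -0.0075]
tcp_rot: [[-0.0, -0.048, -0.999], [0.0, -0.999, 0.048], [-1.0, -0.0, 0.0]]
force: [-0.4, -0.0, 0.3]
opening: 0.43
```

Emit:
{"op": "play_rows", "data": {"motion": [[[-4, 0, 0], [0, 0, 0], 0.1], [[-10, 0, 0], [0, 0, 0], 0.1], [[-20, 0, 0], [0, 0, 0], 0.1], [[-35, 0, 0], [0, 0, 0], 0.1], [[-55, 0, 0], [0, 0, 0], 0.1], [[-80, 0, 0], [0, 0, 0], 0.1], [[-105, 0, 0], [0, 0, 0], 0.1], [[-120, 0, 0], [0, 0, 0], 0.1]]}}

```text
time_s: 20.4
position: [0.3814, -0.2674, 0.1149]
tcp_rot: [[0.002, -0.048, -0.999], [-0.002, -0.999, 0.048], [-1.0, 0.002, -0.002]]
force: [-0.2, -0.3, -0.7]
opening: 0.429
```

```bash
python3 - <<'E'
from kin import *
cap('scene','scene13')
im=cv2.imread('pics/scene13.png')[130:280,230:430]; cv2.imwrite('pics/s13.png',cv2.resize(im,None,fx=4,fy=4,interpolation=2))
plan((.40,-.20,.26),down(-93))
E
```

```text
t 20.45 p [ 0.3822 -0.2682  0.1163] q [-48.8  28.4 110.4  -0.   40.8  43.9] F [-0.4 -0.5  0.1] op 0.43
 total shift [-143.9  -68.3  -15.2] turn [ 0.3 -0.3 -0.3] dist 160.0 0.4
```

View pics/s13.png

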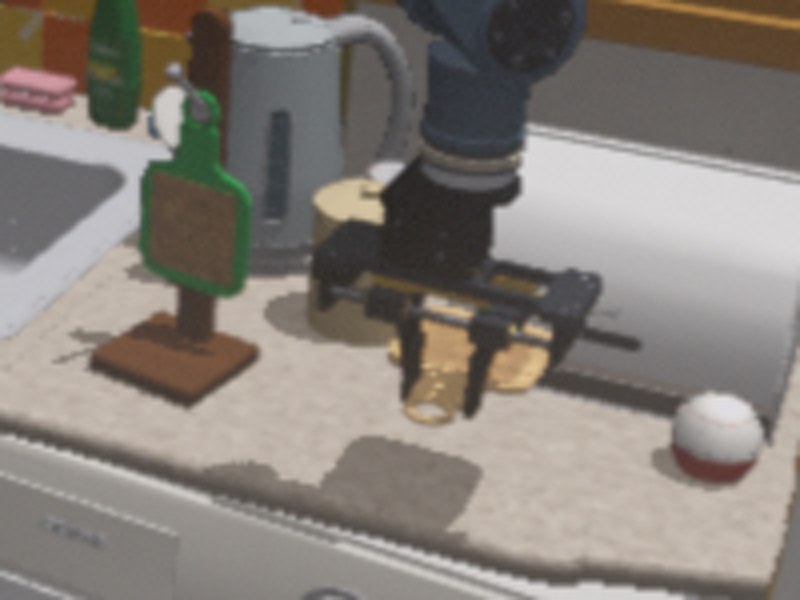

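```bash
python3 - <<'E'
from kin import *
p=np.array([.3822,-.2682,.1163]);R=down(-93)
for g in (.027,.031,.035): print(g,proj(load('scene13'),p+R@np.array([-.010,0,.0])+R[:,2]*g))
q,a,b=ik([.42,-.27,.22],down(-20),[-45,20,108,0,50,-20]);print(q,a,b)
q,a,b=ik([.42,-.27,.22],down(78),q);print(q,a,b)
for s in (.13,.11,.09,.07,.05,.035):
    P_,R_=hangpose(s,62,g=.031); print(s,P_,[np.round(v,3) for v in ik(P_,R_,[-12,6,118,0.5,31,-91])])
print(R_)
plan((.42,-.27,.22),down(-93))
E
```

```text
0.027 [[337.271  231.0749]]
0.031 [[336.7974 231.6922]]
0.035 [[336.3215 232.3126]]
[-45.5801  20.7852  99.9931   0.      59.2217 -25.5801] 4.484050470211362e-16 4.4005463107675313e-14
[ -45.5801   20.7852   99.9931    0.       59.2217 -123.5801] 2.1434799227074574e-14 2.2634242264889737e-11
0.13 [0.4363 0.0184 0.3035] [array([-12.565,  -0.938, 119.774,   0.657,  33.167, -91.225]), np.float64(0.0), np.float64(0.0)]
0.11 [0.4502 0.0155 0.2894] [array([-12.528,   1.875, 119.799,   0.677,  30.33 , -91.227]), np.float64(0.0), np.float64(0.0)]
0.09 [0.464  0.0127 0.2753] [array([-12.495,   4.678, 119.685,   0.703,  27.64 , -91.236]), np.float64(0.0), np.float64(0.0)]
0.07 [0.4779 0.0098 0.2611] [array([-12.464,   7.459, 119.435,   0.735,  25.109, -91.251]), np.float64(0.0), np.float64(0.0)]
0.05 [0.4917 0.0069 0.247 ] [array([-12.436,  10.206, 119.051,   0.772,  22.747, -91.274]), np.float64(0.0), np.float64(0.0)]
0.035 [0.5021 0.0047 0.2364] [array([-12.416,  12.239, 118.675,   0.804,  21.089, -91.295]), np.float64(0.0), np.float64(0.0)]
[[ 0.4596  0.2045  0.8643]
 [-0.096   0.9789 -0.1806]
 [-0.8829  0.      0.4695]]
t 20.45 p [ 0.3822 -0.2682  0.1163] q [-48.8  28.4 110.4  -0.   40.8  43.9] F [-0.4 -0.5  0.1] op 0.43
 total shift [-103.5    0.5  -38.3] turn [ 0.3 -0.3 -0.3] dist 110.3 0.4
```

Emit:
{"op": "play_rows", "data": {"motion": [[[-15, 0, -5], [-2, 0, 0], 0.1], [[-35, 0, -12], [-6, 0, 0], 0.1], [[-58, 0, -20], [-12, 0, 0], 0.1], [[-80, 0, -30], [-19, 0, 0], 0.1], [[-95, 0, -36], [-27, 0, 0], 0.1], [[-103, 0, -38], [-35, 0, 0], 0.1], [[-103, 0, -38], [-43, 0, 0], 0.1], [[-103, 0, -38], [-51, 0, 0], 0.1]]}}

```text
time_s: 21.25
position: [0.4188, -0.2686, 0.2158]
tcp_rot: [[0.0, 0.75, -0.662], [-0.001, -0.662, -0.75], [-1.0, 0.001, 0.0]]
force: [0.3, 0.9, -0.1]
opening: 0.428
```

Emit:
{"op": "play_rows", "data": {"motion": [[[0, 0, 0], [-8, 0, 0], 0.1], [[0, 0, 0], [-16, 0, 0], 0.1], [[0, 0, 0], [-24, 0, 0], 0.1], [[0, 0, 0], [-32, 0, 0], 0.1], [[0, 0, 0], [-40, 0, 0], 0.1], [[0, 0, 0], [-48, 0, 0], 0.1], [[0, 0, 0], [-56, 0, 0], 0.1], [[0, 0, 0], [-64, 0, 0], 0.1]]}}

```text
time_s: 22.05
position: [0.4185, -0.2685, 0.2153]
tcp_rot: [[-0.0, 0.923, 0.384], [0.0, 0.384, -0.923], [-1.0, -0.0, -0.0]]
force: [0.9, 0.2, -1.1]
opening: 0.432
```

Emit:
{"op": "play_rows", "data": {"motion": [[[0, 0, 0], [-8, 0, 0], 0.1], [[0, 0, 0], [-16, 0, 0], 0.1], [[0, 0, 0], [-24, 0, 0], 0.1], [[0, 0, 0], [-32, 0, 0], 0.1], [[0, 0, 0], [-40, 0, 0], 0.1], [[0, 0, 0], [-47, 0, 0], 0.1], [[0, 0, 0], [-52, 0, 0], 0.1], [[0, 0, 0], [-55, 0, 0], 0.1]]}}

```text
time_s: 22.85
position: [0.4186, -0.2685, 0.2153]
tcp_rot: [[-0.0, 0.218, 0.976], [0.0, 0.976, -0.218], [-1.0, 0.0, -0.0]]
force: [-0.4, -0.3, -1.6]
opening: 0.428
```

```bash
python3 - <<'E'
from kin import *
cap('scene','scene14')
im=cv2.imread('pics/scene14.png')[130:280,230:430]; cv2.imwrite('pics/s14.png',cv2.resize(im,None,fx=4,fy=4,interpolation=2))
P_,R_=hangpose(.13,62,g=.031)
plan(P_,R_,8)
plan([.40,-.08,.32],R_,8)
E
```

```text
t 22.9 p [ 0.4186 -0.2685  0.2154] q [ -45.6   21.   100.6    0.    58.4 -123. ] F [-0.1  0.2 -1.4] op 0.429
 total shift [-88.1 284.  -45.1] turn [ -0.7 -28.    0.2] dist 300.7 28.0
   [[-11, 35, -6], [-0.1, -3.5, 0.0]]
   [[-22, 71, -11], [-0.2, -7.0, 0.0]]
   [[-33, 106, -17], [-0.3, -10.5, 0.1]]
   [[-44, 142, -23], [-0.4, -14.0, 0.1]]
   [[-55, 177, -28], [-0.5, -17.5, 0.1]]
   [[-66, 213, -34], [-0.6, -21.0, 0.1]]
   [[-77, 248, -39], [-0.7, -24.5, 0.2]]
   [[-88, 284, -45], [-0.7, -28.0, 0.2]]
t 22.9 p [ 0.4186 -0.2685  0.2154] q [ -45.6   21.   100.6    0.    58.4 -123. ] F [-0.1  0.2 -1.4] op 0.429
 total shift [-104.6  180.   -59.2] turn [ -0.7 -28.    0.2] dist 216.4 28.0
   [[-13, 22, -7], [-0.1, -3.5, 0.0]]
   [[-26, 45, -15], [-0.2, -7.0, 0.0]]
   [[-39, 67, -22], [-0.3, -10.5, 0.1]]
   [[-52, 90, -30], [-0.4, -14.0, 0.1]]
   [[-65, 112, -37], [-0.5, -17.5, 0.1]]
   [[-78, 135, -44], [-0.6, -21.0, 0.1]]
   [[-92, 157, -52], [-0.7, -24.5, 0.2]]
   [[-105, 180, -59], [-0.7, -28.0, 0.2]]
```

View pics/s14.png

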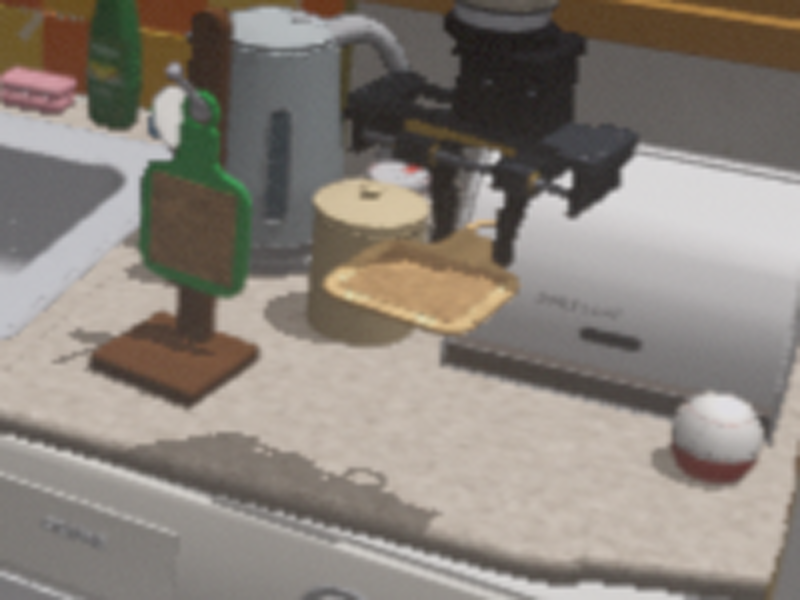

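Emit:
{"op": "play_rows", "data": {"motion": [[[-10, 12, -4], [0, -2, 0], 0.1], [[-25, 35, -12], [0, -6, 0], 0.1], [[-42, 62, -22], [0, -11, 0], 0.1], [[-60, 92, -32], [0, -16, 0], 0.1], [[-76, 122, -42], [0, -20, 0], 0.1], [[-90, 150, -51], [0, -24, 0], 0.1], [[-100, 171, -57], [-0.5, -27, 0], 0.1], [[-105, 180, -59], [-0.7, -28, 0], 0.1]]}}

```text
time_s: 23.7
position: [0.399, -0.0776, 0.3202]
tcp_rot: [[0.459, 0.209, 0.864], [-0.1, 0.978, -0.183], [-0.883, -0.002, 0.469]]
force: [0.4, -0.5, -0.6]
opening: 0.43
```

```bash
python3 - <<'E'
from kin import *
cap('scene','scene15')
im=cv2.imread('pics/scene15.png')[90:240,200:400]; cv2.imwrite('pics/s15.png',cv2.resize(im,None,fx=4,fy=4,interpolation=2))
P_,R_=hangpose(.13,62,g=.031)
plan(P_,R_,6)
s=bot.read_state();p=s['position'];R=np.array(s['tcp_rot'])
print(proj(load('scene15'),p+R@np.array([-.010,0,.031])),proj(load('scene15'),p+R@np.array([-.010,0,.050])),[proj(load('scene15'),p+R@np.array([-.010,y,-.131]))[0] for y in (-.05,.05)])
E
```

```text
t 23.75 p [ 0.3996 -0.0777  0.3208] q [ -35.2   -6.7  121.5   16.5   40.3 -123.5] F [-0.2  0.4 -0.7] op 0.431
 total shift [ 22.5 101.7   6. ] turn [-0.1  0.   0.2] dist 104.3 0.3
   [[4, 17, 1], [-0.0, 0.0, 0.0]]
   [[7, 34, 2], [-0.0, 0.0, 0.1]]
   [[11, 51, 3], [-0.1, 0.0, 0.1]]
   [[15, 68, 4], [-0.1, 0.0, 0.1]]
   [[19, 85, 5], [-0.1, 0.0, 0.2]]
   [[22, 102, 6], [-0.1, 0.0, 0.2]]
[[289.9036 140.6528]] [[293.2576 136.3459]] [array([274.2946, 184.6473]), array([245.3346, 174.9659])]
```

View pics/s15.png

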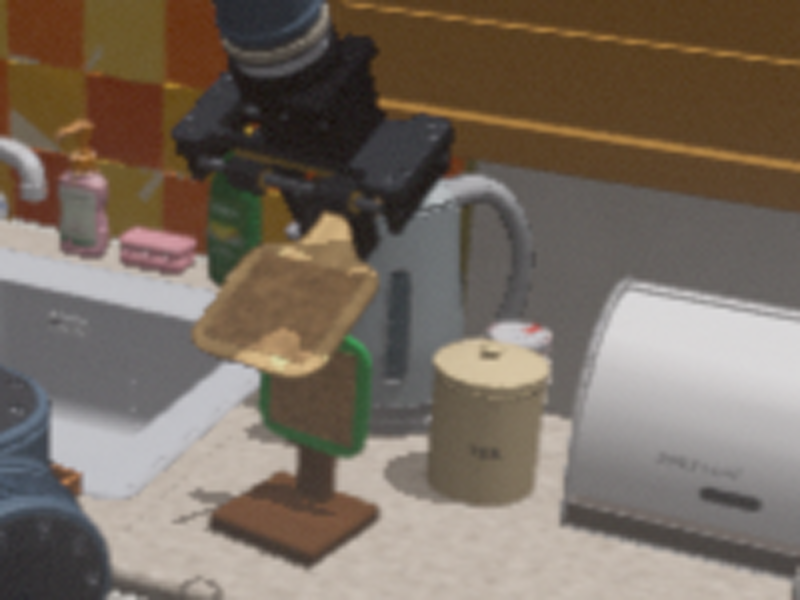

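```bash
sed -i 's/^HO=.*/HO=np.array([.5494,-.0049,.2352]); SY=-11.5/' kin.py; python3 - <<'E'
from kin import *
P_,R_=hangpose(.12,62,g=.0312)
plan(P_,R_,6)
E
```

```text
t 23.75 p [ 0.3996 -0.0777  0.3208] q [ -35.2   -6.7  121.5   16.5   40.3 -123.5] F [-0.2  0.4 -0.7] op 0.431
 total shift [ 32.3 101.5   9.6] turn [-0.4  0.   0.4] dist 106.9 0.5
   [[5, 17, 2], [-0.1, 0.0, 0.1]]
   [[11, 34, 3], [-0.1, 0.0, 0.1]]
   [[16, 51, 5], [-0.2, 0.0, 0.2]]
   [[22, 68, 6], [-0.3, 0.0, 0.2]]
   [[27, 85, 8], [-0.3, 0.0, 0.3]]
   [[32, 101, 10], [-0.4, 0.0, 0.4]]
```

Emit:
{"op": "play_rows", "data": {"motion": [[[0, 10, 0], [0, 0, 0], 0.1], [[1, 28, 1], [0, 0, 0], 0.1], [[3, 50, 3], [0, 0, 0], 0.1], [[6, 70, 5], [-0.2, 0, 0.2], 0.1], [[10, 88, 7], [-0.3, 0, 0.3], 0.1], [[16, 98, 9], [-0.4, 0, 0.4], 0.1], [[22, 101, 10], [-0.4, 0, 0.4], 0.1], [[24, 101.5, 10], [-0.4, 0, 0.4], 0.1]]}}

```text
time_s: 24.55
position: [0.4428, 0.0144, 0.3028]
tcp_rot: [[0.458, 0.2, 0.866], [-0.094, 0.98, -0.177], [-0.884, -0.0, 0.468]]
force: [0.3, -0.5, -0.0]
opening: 0.429
```

```bash
python3 - <<'E'
from kin import *
cap('scene','scene16');cap('wrist','w16');cap('top','top16')
im=cv2.imread('pics/scene16.png')[90:240,200:400]; cv2.imwrite('pics/s16.png',cv2.resize(im,None,fx=4,fy=4,interpolation=2))
im=cv2.imread('pics/top16.png')[150:250,200:330]; cv2.imwrite('pics/t16.png',cv2.resize(im,None,fx=6,fy=6,interpolation=2))
P_,R_=hangpose(.09,62,g=.0312)
plan(P_,R_,6)
E
```

```text
t 24.7 p [0.4421 0.0141 0.3033] q [-13.3  -0.4 119.2   1.4  33.2 -92.6] F [-0.  -0.3 -0.6] op 0.427
 total shift [35.2  2.9  6.7] turn [-0.1 -0.1  0.1] dist 35.9 0.1
   [[6, 0, 1], [-0.0, -0.0, 0.0]]
   [[12, 1, 2], [-0.0, -0.0, 0.0]]
   [[18, 1, 3], [-0.0, -0.0, 0.0]]
   [[23, 2, 4], [-0.1, -0.0, 0.0]]
   [[29, 2, 6], [-0.1, -0.1, 0.1]]
   [[35, 3, 7], [-0.1, -0.1, 0.1]]
```

View pics/s16.png

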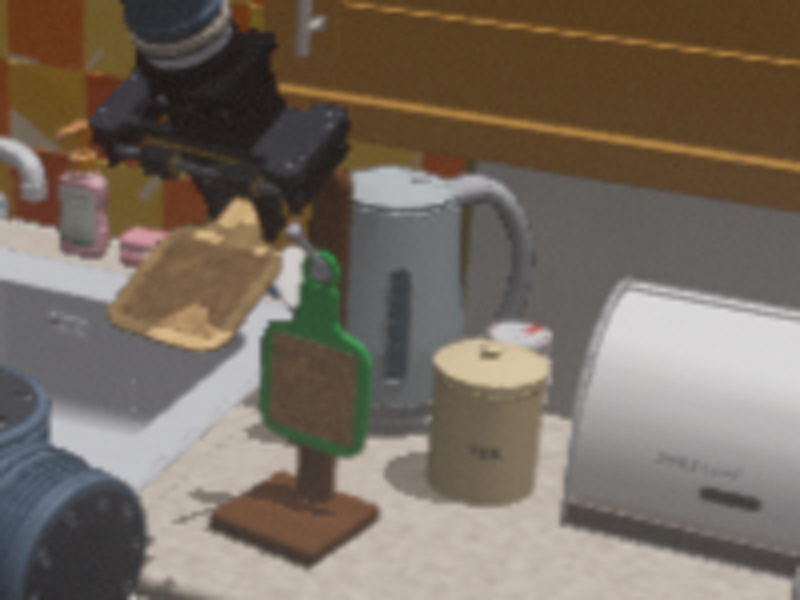

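View pics/w16.png

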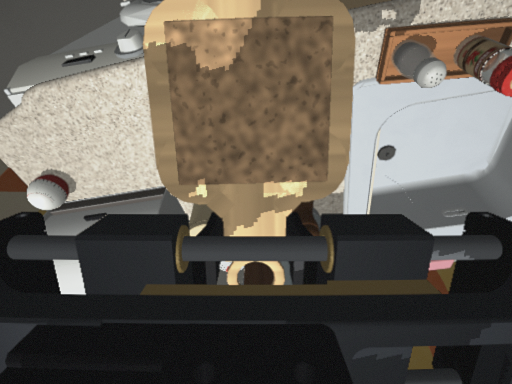

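View pics/t16.png

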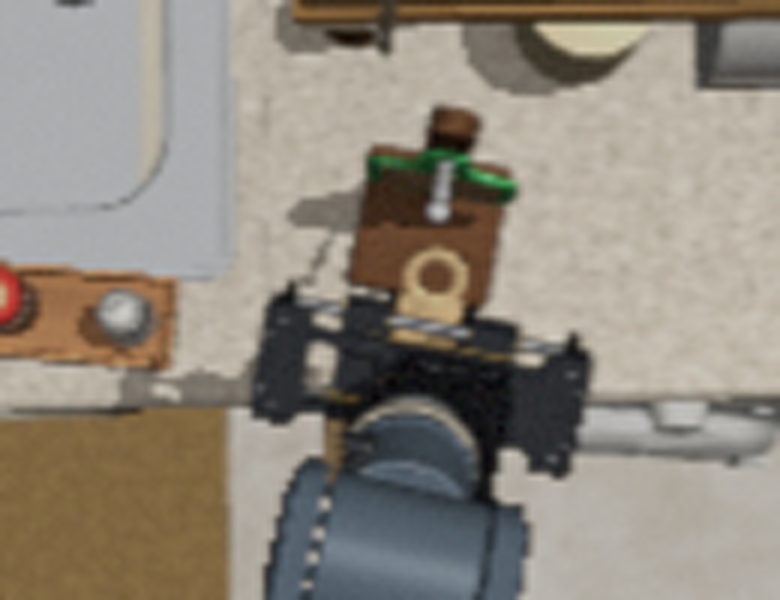

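```bash
python3 - <<'E'
from kin import *
T=load('top16');W=load('w16')
im=T['img'][165:215,250:300]; cv2.imwrite('pics/t16b.png',cv2.resize(im,None,fx=12,fy=12,interpolation=2))
im=W['img'][210:300,200:320]; cv2.imwrite('pics/w16b.png',cv2.resize(im,None,fx=6,fy=6,interpolation=2))
s=bot.read_state();p=np.array(s['position']);R=np.array(s['tcp_rot'])
hole=p+R@np.array([-.010,0,.0312]); print(hole)
ball=HO+.062*Ro.from_euler('z',SY,degrees=True).apply([-.70711,0,.70711]);print(ball)
for d in (T,W): print(proj(d,hole),proj(d,ball),proj(d,HO))
E
```

```text
[0.4645 0.0095 0.3267]
[0.5064 0.0038 0.279 ]
[[272.3387 195.5843]] [[273.0994 185.7389]] [[274.6315 176.2167]]
[[253.8351 278.5053]] [[257.1144 252.4874]] [[256.4779 241.1632]]
```

View pics/t16b.png

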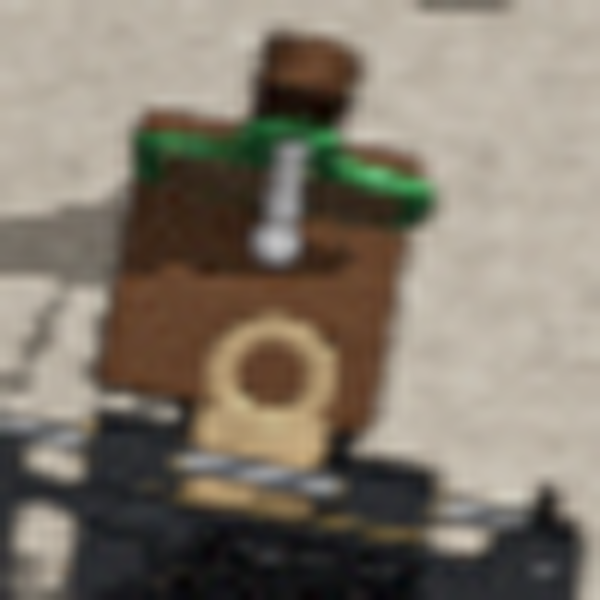

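View pics/w16b.png

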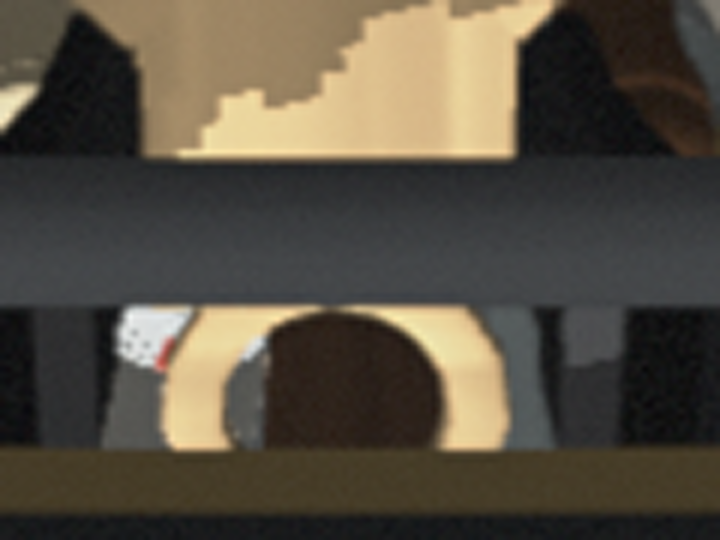

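```bash
python3 - <<'E'
from kin import *
def cen(f,box,thr):
    im=cv2.cvtColor(load(f)['img'],cv2.COLOR_BGR2GRAY).astype(float); x0,y0,x1,y1=box; c=im[y0:y1,x0:x1]
    print(f); print(c.astype(int))
cen('top16',(267,179,279,190),0)
cen('top0',(267,180,279,190),0)
cen('scene0',(268,142,280,154),0)
E
```

```text
top16
[[ 44  49  45  47  44  76 127 142  91  50  41  76]
 [ 42  42  47  43  48  81 132 137  63  40  45  49]
 [ 42  42  39  39  51 101 148 136  60  41  44  42]
 [ 43  41  42  35  43 107 156 138  62  41  46  41]
 [ 42  36  40  38  58 110 137 113  65  63  62  55]
 [ 44  39  40  47 110 162 170 134  79  76  74  73]
 [ 46  46  43  54 117 176 188 150  62  56  65  63]
 [ 43  44  44  44  76 124 137  91  46  43  41  47]
 [ 39  49  47  46  49  56  61  52  48  47  47  62]
 [ 79  81  78  75  76  74  73  71  76  75  75  78]
 [ 79  79  78  79  80  76  76  78  79  78  77  76]]
top0
[[ 45  45  40  47  48  81 129 137  63  38  43  48]
 [ 42  45  44  37  47 100 146 134  56  37  39  41]
 [ 36  39  39  35  46 107 154 139  58  42  43  41]
 [ 39  42  37  41  55 108 135 112  65  64  62  57]
 [ 38  43  38  46 108 161 167 132  77  70  74  70]
 [ 44  45  44  51 118 175 188 148  68  57  67  58]
 [ 44  43  44  40  76 122 137  89  44  41  41  47]
 [ 46  45  47  48  50  57  61  49  42  48  50  62]
 [ 77  79  76  76  73  73  73  74  75  76  75  79]
 [ 77  78  76  78  79  78  81  81  76  77  78  76]]
scene0
[[ 81  84  82  83  84  84  83  83  83  77  51  48]
 [ 83  83  82  86  83  83  84  84  81  78  51  47]
 [ 82  83  84  82  82  87  85  85  81  69  50  48]
 [ 83  85  81  84  92 106 101  84  76  54  50  51]
 [ 81  84  84  92 124 154 142  95  74  49  51  48]
 [ 83  83  83 105 142 161 150  98  78  52  47  50]
 [ 84  84  85  92 108 119 118  92  78  51  47  46]
 [ 86  83  83  81  81  89  89  93  81  55  51  47]
 [ 84  86  85  86  86  88  86  92  96  66  51  48]
 [ 87  86  91 109 126 129 122 100  93  93  63  54]
 [ 87  95 122 164 194 194 185 149 104  91  91  80]
 [ 95 128 169 195 202 202 199 184 131  95 100 111]]
```

```bash
python3 - <<'E'
from kin import *
T=load('top16');S=load('scene16')
print(tri((T,(272.65,184.45)),(S,(273.1,146.75))))
print(onz(T,(272.65,184.45),.279),onz(S,(273.1,146.75),.279),onz(T,(272.2,195.5),.3267))
# foot/tray corrected by -.4 px
for p,z in [((280.6,200.8),.018),((257.6,196.6),.018)]: print(onz(load('top0'),p,z))
g=cv2.cvtColor(T['img'],cv2.COLOR_BGR2GRAY)[188:204,265:282]; print(g)
E
```

```text
(array([0.5109, 0.0061, 0.2813]), [0.0006236218377614241, 0.000623621837761404])
[0.5114 0.0054 0.279 ] [0.5162 0.009  0.279 ] [0.4648 0.01   0.3267]
[ 0.4686 -0.0402  0.018 ]
[0.4895 0.0639 0.018 ]
[[ 80  77  79  81  78  75  76  74  73  71  76  75  75  78  80  81  79]
 [ 78  77  79  79  78  79  80  76  76  78  79  78  77  76  77  74  75]
 [ 77  74  79  76  74  76  79  85  83  75  75  79  79  78  76  79  75]
 [ 76  75  73  72  76  83 104 125 122  98  88  76  76  80  80  76  76]
 [ 74  75  73  80 114 148 154 154 159 164 149  99  67  74  76  77  79]
 [ 74  70  82 121 157 147 117 104 111 136 156 135  82  72  72  73  76]
 [ 72  75 104 144 148 110  78  73  76  96 130 156 141  81  69  72  76]
 [ 72  77 124 156 132  80  73  72  73  75 106 145 143  85  73  76  87]
 [ 75  81 122 154 131  79  73  73  73  73 107 148 146  84  74  74  92]
 [ 67  78 119 158 152  87  72  74  71  78 115 150 136  81  73  72 105]
 [ 37  70 104 148 176 160 104  90  87 108 145 149 113  77  75  77 119]
 [ 49  93 143 156 163 168 163 169 165 164 162 132  87  73  70  77 123]
 [ 46 117 162 158 154 155 162 172 172 168 167 150  97  56  63  93 152]
 [ 56 116 162 157 152 154 160 165 168 170 173 152  76  31  68 137 178]
 [ 74 105 132 133 137 153 158 162 167 170 172 150  65  35 104 149 163]
 [138 151 145 132 110 103 111 128 143 155 156 107  37  20  43  58  63]]
```

```bash
sed -i 's/^HO=.*/HO=np.array([.5540,-.0033,.2352]); SY=-11.4/' kin.py; python3 - <<'E'
from kin import *
P_,R_=hangpose(.085,62,g=.0312)
plan(P_,R_,6)
E
```

```text
t 24.7 p [0.4421 0.0141 0.3033] q [-13.3  -0.4 119.2   1.4  33.2 -92.6] F [-0.  -0.3 -0.6] op 0.427
 total shift [41.9  5.2 11.9] turn [-0.2 -0.1  0.1] dist 43.9 0.2
   [[7, 1, 2], [-0.0, -0.0, 0.0]]
   [[14, 2, 4], [-0.1, -0.0, 0.0]]
   [[21, 3, 6], [-0.1, -0.0, 0.1]]
   [[28, 3, 8], [-0.1, -0.0, 0.1]]
   [[35, 4, 10], [-0.2, -0.1, 0.1]]
   [[42, 5, 12], [-0.2, -0.1, 0.1]]
```

Emit:
{"op": "play_rows", "data": {"motion": [[[3, 3, 7], [0, 0, 0], 0.1], [[9, 5, 12], [0, 0, 0], 0.1], [[17, 5, 12], [0, 0, 0], 0.1], [[26, 5, 12], [0, 0, 0], 0.1], [[34, 5, 12], [0, 0, 0], 0.1], [[40, 5, 12], [0, 0, 0], 0.1], [[42, 5, 12], [0, 0, 0], 0.1], [[42, 5, 12], [0, 0, 0], 0.1]]}}

```text
time_s: 25.5
position: [0.4726, 0.0135, 0.2716]
tcp_rot: [[0.459, 0.2, 0.866], [-0.094, 0.98, -0.177], [-0.883, -0.0, 0.468]]
force: [-0.3, 0.1, -1.4]
opening: 0.431
```

```bash
python3 - <<'E'
from kin import *
T=cap('top','top17');W=cap('wrist','w17');S=cap('scene','scene17')
T=load('top17');W=load('w17')
im=T['img'][165:215,250:300]; cv2.imwrite('pics/t17b.png',cv2.resize(im,None,fx=12,fy=12,interpolation=2))
im=W['img'][210:300,200:320]; cv2.imwrite('pics/w17b.png',cv2.resize(im,None,fx=6,fy=6,interpolation=2))
im=S['img'][100:200,200:320]; cv2.imwrite('pics/s17b.png',cv2.resize(im,None,fx=6,fy=6,interpolation=2))
P_,R_=hangpose(.05,62,g=.0312)
plan(P_,R_,5)
s=bot.read_state();p=np.array(s['position']);R=np.array(s['tcp_rot'])
hole=p+R@np.array([-.010,0,.0312]); print(hole)
ball=HO+.062*Ro.from_euler('z',SY,degrees=True).apply([-.70711,0,.70711]);print(ball)
for d in (T,W): print(proj(d,hole),proj(d,ball))
E
```

```text
t 25.65 p [0.4728 0.0136 0.2724] q [-12.1   5.8 119.    0.6  27.2 -91. ] F [-0.1 -0.8 -1.1] op 0.428
 total shift [34.  -0.4  9.9] turn [-0.1  0.   0.1] dist 35.4 0.1
   [[7, 0, 2], [-0.0, 0.0, 0.0]]
   [[14, 0, 4], [-0.1, 0.0, 0.0]]
   [[20, 0, 6], [-0.1, 0.0, 0.0]]
   [[27, 0, 8], [-0.1, 0.0, 0.1]]
   [[34, 0, 10], [-0.1, 0.0, 0.1]]
[0.4952 0.009  0.2959]
[0.511  0.0054 0.279 ]
[[271.9758 188.1995]] [[272.6731 184.5483]]
[[254.2923 278.5966]] [[253.7244 268.3985]]
```

View pics/t17b.png

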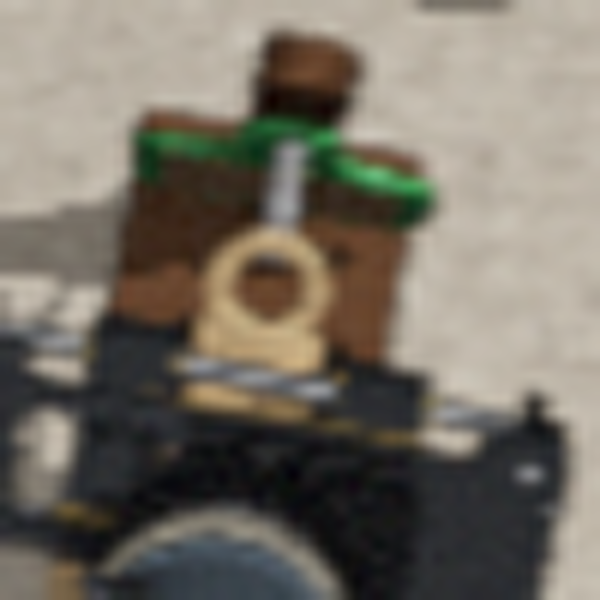

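View pics/w17b.png

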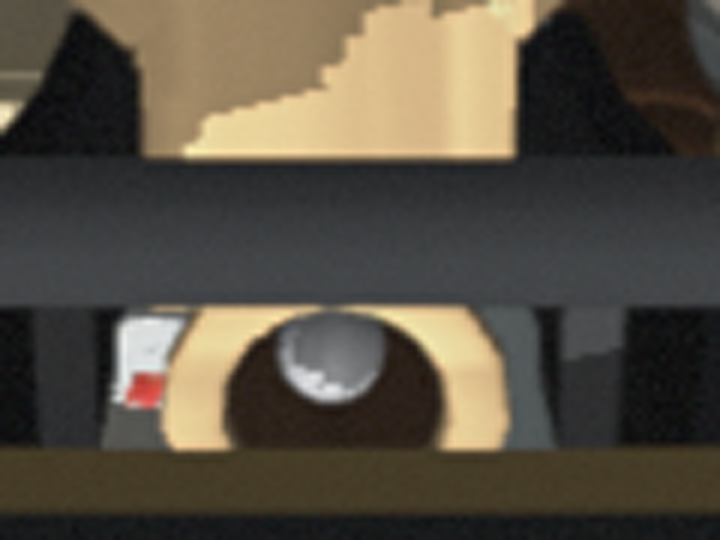

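View pics/s17b.png

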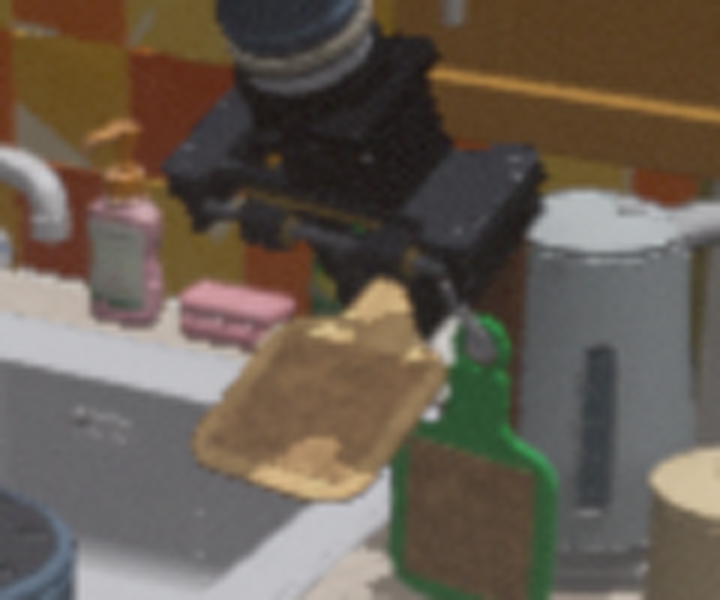

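The wrist picture shows the hook's ball inside the hole, its centre about 0.6 px from the hole's middle in the horizontal, as predicted. I go over the ball.

Emit:
{"op": "play_rows", "data": {"motion": [[[3, 0, 1], [0, 0, 0], 0.1], [[8, 0, 2.5], [0, 0, 0], 0.1], [[13, 0, 4], [0, 0, 0], 0.1], [[18, 0, 5.5], [0, 0, 0], 0.1], [[23, 0, 7], [0, 0, 0], 0.1], [[26, 0, 8], [0, 0, 0], 0.1]]}}

```text
time_s: 26.25
position: [0.492, 0.0096, 0.2524]
tcp_rot: [[0.459, 0.2, 0.865], [-0.094, 0.98, -0.177], [-0.883, -0.0, 0.469]]
force: [-0.7, 0.1, -0.5]
opening: 0.425
```

```bash
python3 - <<'E'
from kin import *
T=cap('top','top18');W=cap('wrist','w18');S=cap('scene','scene18')
T=load('top18');W=load('w18')
im=np.vstack([cv2.resize(T['img'][170:210,250:300],None,fx=7,fy=7,interpolation=2)]); 
im2=cv2.resize(W['img'][220:300,200:320],None,fx=3.5,fy=3.5,interpolation=2)[:280,:400]
cv2.imwrite('pics/c18.png',np.hstack([im,im2]))
P_,R_=hangpose(.032,62,g=.0312)
plan(P_,R_,5)
E
```

```text
t 26.4 p [0.4917 0.0097 0.2527] q [-12.1   9.6 118.5   0.6  23.9 -91. ] F [ 0.6  0.6 -0.1] op 0.427
 total shift [24.7 -0.3  7.5] turn [-0.1 -0.   0.1] dist 25.8 0.2
   [[5, 0, 1], [-0.0, -0.0, 0.0]]
   [[10, 0, 3], [-0.1, -0.0, 0.0]]
   [[15, 0, 4], [-0.1, -0.0, 0.0]]
   [[20, 0, 6], [-0.1, -0.0, 0.1]]
   [[25, 0, 7], [-0.1, -0.0, 0.1]]
```

View pics/c18.png

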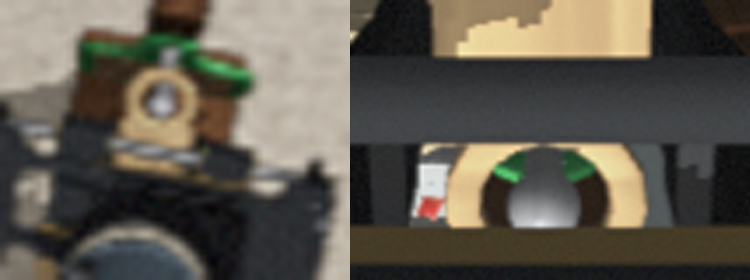

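Emit:
{"op": "play_rows", "data": {"motion": [[[3, 0, 1], [0, 0, 0], 0.1], [[8, 0, 2.5], [0, 0, 0], 0.1], [[13, 0, 4], [0, 0, 0], 0.1], [[18, 0, 5.5], [0, 0, 0], 0.1], [[22, 0, 6.5], [0, 0, 0], 0.1], [[24, 0, 7], [0, 0, 0], 0.1], [[24, 0, 7], [0, 0, 0], 0.1]]}}

```text
time_s: 27.1
position: [0.5088, 0.0061, 0.2347]
tcp_rot: [[0.459, 0.2, 0.865], [-0.094, 0.98, -0.177], [-0.883, -0.0, 0.469]]
force: [0.1, -0.9, -1.1]
opening: 0.432
```

```bash
python3 - <<'E'
from kin import *
T=cap('top','top19');W=cap('wrist','w19');S=cap('scene','scene19')
T=load('top19');W=load('w19')
im=cv2.resize(T['img'][170:210,250:300],None,fx=7,fy=7,interpolation=2)
im2=cv2.resize(W['img'][220:300,200:320],None,fx=3.5,fy=3.5,interpolation=2)[:280,:400]
im3=cv2.resize(S['img'][100:180,220:320],None,fx=3.5,fy=3.5,interpolation=2)
a=np.hstack([im,im2]); b=np.zeros((280,750,3),np.uint8); b[:,:350]=im3
cv2.imwrite('pics/c19.png',np.vstack([a,b]))
P_,R_=hangpose(.032,62,g=.0312)
plan(P_,R_)
E
```

```text
t 27.25 p [0.5087 0.0062 0.2351] q [-12.   12.9 118.    0.6  21.1 -91. ] F [ 0.7  0.6 -1.1] op 0.432
 total shift [ 1.1 -0.4  0.4] turn [-0.1 -0.   0.1] dist 1.2 0.2
```

View pics/c19.png

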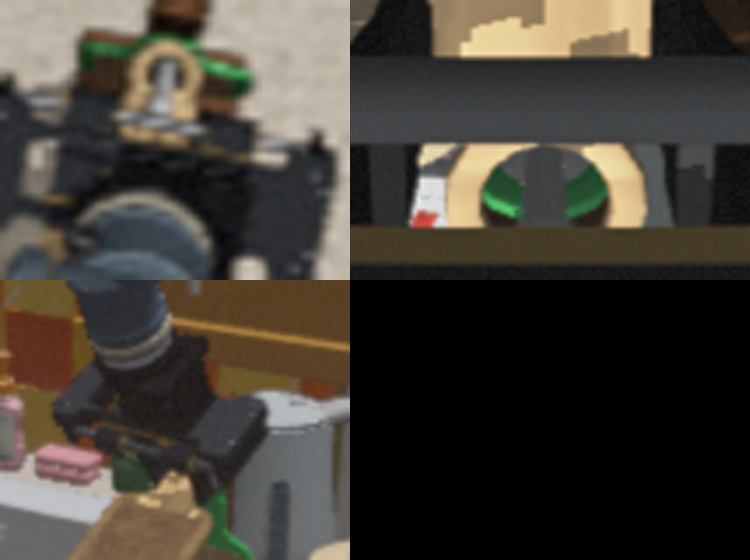

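Emit:
{"op": "play_rows", "data": {"motion": [[[2, 0, -1], [0, 0, 0], 0.1], [[4.5, 0, -2.5], [0, 0, 0], 0.1], [[4.5, 0, -2.5], [0, 0, 0], 0.1]]}}

```text
time_s: 27.55
position: [0.5082, 0.0063, 0.2295]
tcp_rot: [[0.459, 0.2, 0.866], [-0.094, 0.98, -0.177], [-0.883, -0.0, 0.468]]
force: [-1.0, -0.1, -0.4]
opening: 0.426
```

Emit:
{"op": "play_rows", "data": {"motion": [[[0, 0, 0], [0, 0, 0], 0.6], [[0, 0, 0], [0, 0, 0], 0.8], [[0, 0, 0], [0, 0, 0], 1], [[0, 0, 0], [0, 0, 0], 1], [[0, 0, 0], [0, 0, 0], 1], [[0, 0, 0], [0, 0, 0], 1], [[0, 0, 0], [0, 0, 0], 1], [[0, 0, 0], [0, 0, 0], 1]]}}

```text
time_s: 28.35
position: [0.5087, 0.0062, 0.23]
tcp_rot: [[0.46, 0.2, 0.865], [-0.094, 0.98, -0.177], [-0.883, -0.0, 0.469]]
force: [-0.4, 0.7, -1.0]
opening: 0.984
```

```bash
python3 - <<'E'
from kin import *
T=cap('top','top20');W=cap('wrist','w20');S=cap('scene','scene20')
im=cv2.resize(T['img'][170:210,250:300],None,fx=7,fy=7,interpolation=2)
im2=cv2.resize(W['img'][200:300,200:320],None,fx=2.8,fy=2.8,interpolation=2)
im3=cv2.resize(S['img'][100:240,200:380],None,fx=4,fy=4,interpolation=2)
cv2.imwrite('pics/c20.png',np.hstack([im,im2])); cv2.imwrite('pics/s20.png',im3)
plan([.3,0,.3],down(80))
E
```

```text
t 28.5 p [0.5086 0.0062 0.2299] q [-12.   13.5 118.4   0.7  20.2 -91.1] F [0.  0.3 0.6] op 0.997
 total shift [-157.2  -47.9 -146.5] turn [-1.5 28.   0.4] dist 220.2 28.0
```

View pics/c20.png

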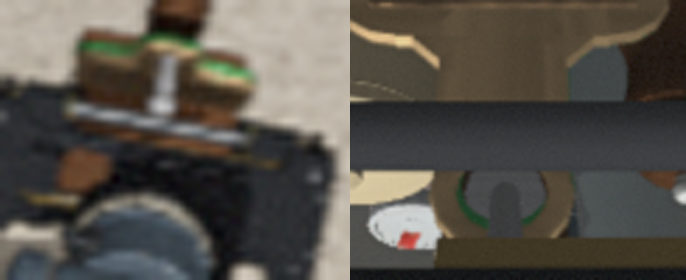

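View pics/s20.png

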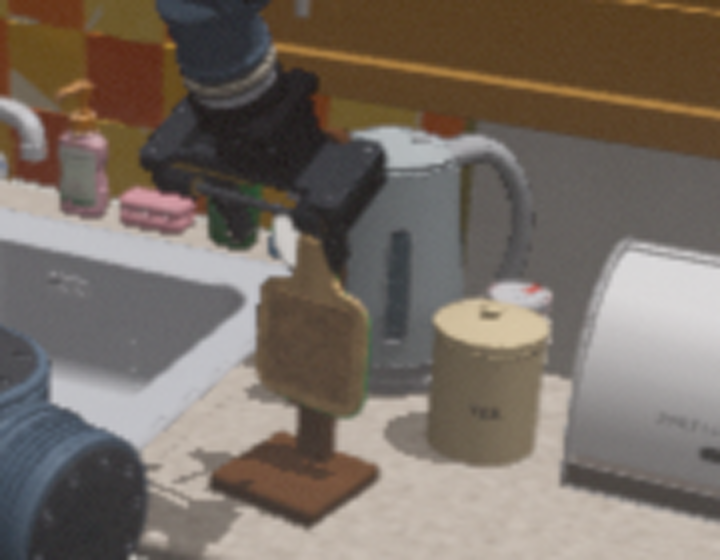

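The board slid down and hangs in front of the green one. I draw the gripper back.

Emit:
{"op": "play_rows", "data": {"motion": [[[-5, 0, 0], [0, 0, 0], 1], [[-15, 0, 0], [0, 0, 0], 1], [[-30, 0, 0], [0, 0, 0], 1], [[-50, 0, 0], [0, 0, 0], 1], [[-70, 0, -5], [0, 0, 0], 1], [[-90, 0, -20], [0, 0, 0], 1], [[-105, 0, -40], [0, 0, 0], 1], [[-115, 0, -55], [0, 0, 0], 1]]}}

```text
time_s: 29.3
position: [0.4065, 0.0272, 0.3066]
tcp_rot: [[0.461, 0.2, 0.865], [-0.094, 0.98, -0.176], [-0.882, -0.0, 0.47]]
force: [0.3, 0.1, -0.2]
opening: 1.0
```

Emit:
{"op": "play_rows", "data": {"motion": [[[0, 0, 0], [0, 0, 0], 1], [[0, 0, 0], [0, 0, 0], 1], [[0, 0, 0], [0, 0, 0], 1], [[0, 0, 0], [0, 0, 0], 1], [[0, 0, 0], [0, 0, 0], 1]]}}

```text
time_s: 29.8
position: [0.4088, 0.0265, 0.3055]
tcp_rot: [[0.46, 0.2, 0.865], [-0.094, 0.98, -0.177], [-0.883, -0.0, 0.469]]
force: [-0.6, 0.4, 0.6]
opening: 0.997
```

```bash
python3 - <<'E'
from kin import *
T=cap('top','top21');S=cap('scene','scene21')
cv2.imwrite('pics/t21.png',cv2.resize(T['img'][140:240,120:390],None,fx=2.9,fy=2.9,interpolation=2))
cv2.imwrite('pics/s21.png',cv2.resize(S['img'][100:260,220:430],None,fx=3.7,fy=3.7,interpolation=2))
plan([.3,0,.3],down(80))
E
```

```text
t 29.9 p [0.4085 0.0266 0.3054] q [-12.3  -4.  122.2   0.6  33.9 -91.1] F [ 0.4 -0.  -0.9] op 0.995
 total shift [-42.5 -47.8 -91.7] turn [-1.5 28.   0.4] dist 111.9 28.0
```

View pics/t21.png

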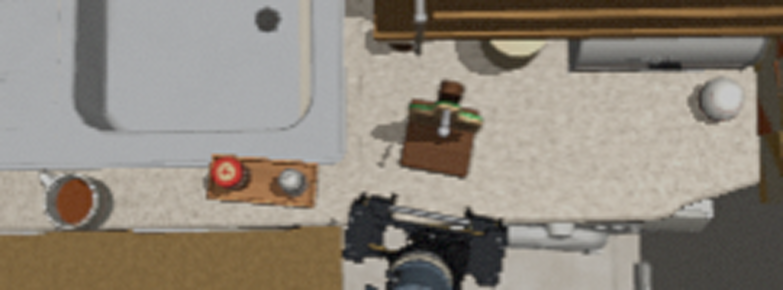

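View pics/s21.png

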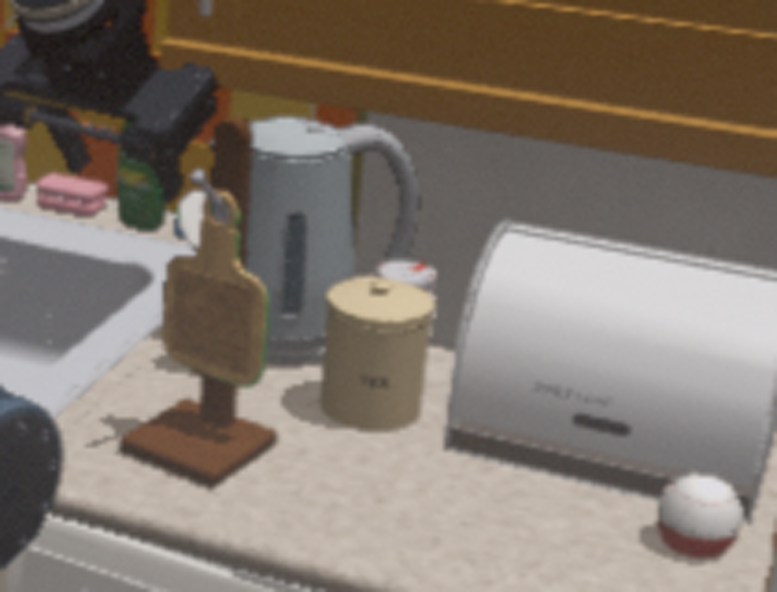

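Both boards hang on the hook, the salt stands in the tray, and the mug and timer are in place. One last check that nothing is swinging, then I hand in.

```bash
python3 - <<'E'
from kin import *
a=cap('scene','scene22')['img'].astype(int); b=load('scene21')['img'].astype(int)
print(np.abs(a-b)[140:220,255:300].max(), np.abs(a-b)[140:220,255:300].mean())
print(bot.hand_in())
E
```

```text
16 1.2182407407407407
the job is handed in; nothing more can be done
None
```

The whole job is done and handed in after about 30 s of the 72 s allowed. Handing in reports no verdict, so the results below come from my own pictures and readings.

- **Salt shaker:** I lifted it off the board and stood it in the free half of the tray beside the spice jar. I let go on contact; the force read about 7 N just before release. Later top pictures show it still standing there.
- **Sliding the board:** I pressed shut fingertips on the cork with about 5–6 N and drew the board about 80 mm to the front. The handle point ended at x ≈ 0.379 m, against the limit of 0.405 m.
- **Hanging the board:** I gripped the handle by its sides, turned the board round and tilted it. The wrist camera showed the ball in the hole, and it went over without any contact force. After release the board slid down the rod and hung by itself.
- **Last checks:** Both boards hang on the hook, blade down. Two pictures about 0.1 s apart differ only by noise around the boards. The jar, mug and timer appear where they were, and the gripper is clear of everything.
- **Disagreements:** My first reading of the ball was about 5 mm too near the robot, and I corrected it from a closer top picture before hanging. The scene camera still placed the ball about 5 mm further back than the top camera. I went by the top camera because it agreed with the arm's own position to within 1 mm.

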